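Pack away the glass-painting kit

ROBOT

A 6-joint arm with a two-finger parallel gripper is mounted at the origin on the work surface. World frame = base frame: x ahead of the robot, y to its left, z up, the work surface at z = 0. Lengths are in m, angles in rad, forces in N, time in s.
With the tool pointing down it reaches from about 0.25 to 0.8 m from the base axis. Payload 8.5 kg.
Tool frame: the origin (TCP) lies at the very end of the fingers, on their centre line; the grasp point (between the pads) lies 19 mm behind it; z points along the fingers, y is the direction in which the jaws open and shut (so a half turn about z gives the same grasp; the last joint's range is limited). The gripper opens to 85 mm and grips with 20 to 120 N. Pads are 22 mm wide; open, the fingers measure 114 mm over their backs; the gripper's body (76 mm by 85 mm) begins 54 mm behind the grasp point. The pads swing forward as they close: fully open they stand 13 mm farther back than shut.
Start: joints at [1.16, 0.238, -0.013, 1.319, 0, 1.571], TCP at [0.21, 0.481, 0.231] pointing down, gripper open.
Joint ranges: [-2.66, 2.66], [-1.03, 1.9], [-1.14, 1.46], [-1.82, 2.27], [-1.45, 1.34], [-3.14, 3.14]. Speed limits (rad/s): [2.22, 2.22, 2.79, 3.14, 3.14, 3.14].

INTERFACE

Orientations are given as a unit quaternion [w, x, y, z].
In Python, from plant import env, snapshot, calibration, search_frame, trace gives the robot as it stands.
- The arm moves only by the tool move_arm, never from a script. Its argument "series" is a list of rows, each an object of numbers: "ax", "ay", "az": the turn, a rotation vector about the world's x, y, z in degrees; "tx", "ty", "tz": the shift along the world's x, y, z in mm; "hand": the opening, from -1 (shut) to 1 (fully open), so that 0 is half open. In form: [{"ax": .., "ay": .., "az": .., "tx": .., "ty": .., "tz": .., "hand": ..}, ...]. A call has 1 to 10 rows; each row shifts and turns the pose as measured when the row begins; what a row does not reach is not made up. A row lasts 1/12 s, in which the tool goes at most 41.7 mm and 7.16 degrees, less where a joint would pass 70% of its speed; a pose out of reach is approached as far as the arm can. A call is refused whole if a number of a shift passes 41.7 or a number of a turn 7.16, either way. A call with a gripper value outside its range is refused whole. The fingers move at their own pace and stop on an object; the grip force is fixed at half the most. Time passes only in rows, so rows that do not move let the fingers close. It gives the time, the measured TCP pose, the force and the opening at its end, in the units of the state.
- env.sense(): the state, without advancing time (a new reading comes with each control period).
- snapshot(name): name is "scene" or "top" or "wrist"; returns (picture, depth): 384x512x3 uint8, blue, green, red; 384x512 float32, m along the optical axis (not along the pixel's ray), 0 where there is no reading.
- calibration(name): a dict with "fx", "fy", "cx", "cy" (pixels), "extrinsics" (4x4, takes a point from world to camera coordinates). Camera axes: x right, y down, z forward; pixel columns grow to the right and rows downward; lengths in m; the calibration is good to about 2 mm. A picture is of the moment at which its call begins: read the wrist's pose just before it. calibration takes no time and is no camera call; for the wrist camera it gives the pose at the moment of the call.
- env.sign_off(): hands the job in, once; it reports no verdict.
Trained networks look in the newest picture that a camera, given by its name, has taken for a name from the list of things; names that differ only in an ending like _2 or _b are one class to them, and where a whole thing is asked for, a point or a joint stands for the part that bears it (a point fixed in the world has none). Each returns a list of dicts, best first, with "conf" (0 to 1); they miss things now and then, are a little off and sometimes report something else, mostly with a low value. They report only what shows in the picture. A call takes as long as a camera call. They do not tell look-alikes from the thing itself.
- search_frame(camera, query): "bbox" ([left, top, right, bottom] as shares, 0 to 1, of the picture: columns of its width, rows of its height, round what is visible of it).
- trace(camera, query): "region" (384x512 bool, what is visible of it) and "bbox" ([left, top, right, bottom] as shares, 0 to 1, of the picture: columns of its width, rows of its height, round what is visible of it).
The state is a dict: "time_s": time; "q": joint angles; "joint_velocities": joint speeds; "joint_torque": joint torques, N m; "tool_pos": TCP position; "orientation": TCP orientation; "force": force on the tool from outside, world axes, zero at the start; "torque": the same for the moment, N m; "finger_gap": finger opening in m.
Only numpy, scipy, OpenCV 4.12 (cv2) and the standard library are available. Lean on these libraries where they do the work, as an engineer would, in place of code of your own. Each camera call takes 0.05 s, during which the arm holds its last target.

TASK

The glass-painting class is over: pack the kit into the wooden carry tray, standing the lidded paint jar in the square bin and the nozzle bottle in the round cup, and laying the dark rubbing stone in the oblong low dish and the wide flat brush in the long trough, each flat on the floor of its container. Set each piece down, do not drop it. Leave the jar without a lid and the thin round brush where they are: they are still in use.

Things in the scene. Friction and masses are not known exactly. Their poses are not given: they have to be found in the camera images.
- jar_mid (a point): MOVES: the lidded paint jar, a white upright cylinder with a ribbed steel lid of the same width, 52 mm diameter, 70 mm tall, 0.11 to 0.22 kg. Point at its centre, 35 mm above its underside; z up. All loose things start upright or flat on a grey board 4 mm thick, with 25 mm free beside each listed point; unlisted among them: a tape roll (58 mm wide, 24 high) and a blue pot (58 wide, 32 high).
- bottle_mid (a point): the nozzle bottle, MOVES: upright grey squeeze bottle (rigid here) 38 mm diameter, straight-sided up to 62 mm, then a white conical nozzle up to 84 mm, 0.06 to 0.11 kg. Point on its axis, 36 mm above its underside; z up. Starts standing on the board.
- stone_mid (a point): the rubbing stone, MOVES: dark grey oblong block 32 mm (its x) by 70 mm (its y) by 36 mm high, 0.1 to 0.21 kg. Point at its centre, 18 mm above its underside; z up. Starts lying on the board. Best held by its upper half, so that the fingers stay above the rim of its dish.
- flat_brush_mid (a point): MOVES: the wide flat brush, lying along its own y, 190 mm long, 95 mm to either side of the point: wooden handle 14 mm wide, 10 mm thick from 95 mm behind (-y) to 20 mm ahead (+y), then a 26 mm wide flat steel ferrule and a 28 mm wide tuft; 35 g, balanced within 10 mm of the point. Point on the handle, 5 mm above its underside; z up. Starts flat on the board.
- open_jar_mid (a point): LEAVE ALONE: a white jar like the lidded one but without a lid, its hollow inside showing: 52 mm diameter, 60 mm tall, with a narrower 45 mm neck. Point at its centre, 30 mm above its underside.
- round_brush_mid (a point): LEAVE ALONE: a thin round brush, 200 mm long, 9 mm thick, with a pointed tuft, lying on the board along its own y axis. Point at its centre, 4.5 mm above its underside.
- jar_bin_floor (a point): TARGET for the lidded jar: the square white bin, 78 by 78 mm inside, walls 14 mm high above its floor. Point at the centre of its floor (9 mm above the table); x and y along its sides, z up. It stands in the plywood carry tray (203 by 296 mm, sides 20 mm and ends 30 mm high) in a row of three containers with the trough alongside; tray and containers are fixed.
- bottle_cup_floor (a point): TARGET for the nozzle bottle: the round white cup in the tray, 60 mm inside diameter at the floor, wall 14 mm high above its floor. Point at the centre of its floor (9 mm above the table), z up.
- stone_dish_floor (a point): TARGET for the rubbing stone: the oblong low white dish in the tray, 98 mm (its x) by 60 mm (its y) inside, walls only 6 mm high above its floor. Point at the centre of its floor (9 mm above the table), z up. The stone's 70 mm length goes along the dish's x.
- trough_floor (a point): TARGET for the flat brush: the long white trough in the tray, 215 mm (its y) by 70 mm (its x) inside, walls 12 mm high above its floor. Point at the centre of its floor (10 mm above the table), z up. The brush lies along it, either way round.
There are look-alikes about, which are no part of the job. Leave any red look-alike of the part that bears bottle_mid alone. What is shaped like the part that bears jar_mid but yellow is not meant.

How it is judged:
By the outcome, as a careful person would: the job done as asked, in the order asked, and still so for the second after the job is handed in, with the robot touching nothing.
It also fails if it takes over 112 s, if anything falls off the work surface, if the arm or the gripper's body presses on something with over 40 N, if the wrist force passes 120 N, or if a joint passes its speed limit or range.

## Working session

There is one attempt and no reset: what is moved stays moved. The work goes in short steps, Python scripts to look and compute and a tool call to move; the robot and the scene stay as the last step left them, time stands still between calls to the robot, and variables do not carry over. Pictures are saved under pics/ and viewed, and the job is handed in when it is done.

Besides the shell and the picture viewer there is one more tool, called after ">>>" in YAML: its name, and indented under it one key for each argument. move_arm: Moves the arm, as the interface text tells. Its arguments: {"type":"object","properties":{"series":{"type":"array"}},"required":["series"]}

```bash
ls; mkdir -p pics; python3 - <<'E'
from plant import env,snapshot,calibration
import cv2
print(env.sense())
for n in("scene","top"):
    p,d=snapshot(n); cv2.imwrite(f"pics/{n}0.png",p); c=calibration(n); print(n,c)
E
```

```text
pics
{'time_s': 0.0, 'q': array([ 1.16002949e+00,  2.38774491e-01, -1.42867624e-02,  1.31923788e+00,
        3.44081961e-05,  1.57084091e+00]), 'joint_velocities': array([-0.0008797 , -0.00013476, -0.00197939, -0.00020083, -0.0016133 ,
       -0.00035291]), 'joint_torque': array([ 2.46100077e-03, -5.38780653e+01,  3.46441412e+01,  1.82967552e-02,
        2.74792387e-05, -1.25809362e-05]), 'tool_pos': array([0.2094497 , 0.48091947, 0.2306683 ]), 'orientation': array([-1.70069199e-04,  2.03964315e-01,  9.78978035e-01, -7.32105672e-04]), 'force': array([ 0.00469614, -0.1032913 , -0.24997195]), 'torque': array([-0.0122787 , -0.0014678 ,  0.02677383]), 'finger_gap': 0.08504123235744541}
scene {'fx': 472.54691835902196, 'fy': 472.54691835902196, 'cx': 249.1367214439364, 'cy': 196.4718033873014, 'extrinsics': array([[ 0.84421555,  0.53578151,  0.0154364 , -0.42196137],
       [ 0.40640196, -0.62104744, -0.67017723, -0.16585374],
       [-0.34948183,  0.57204742, -0.74204057,  1.33755087],
       [ 0.        ,  0.        ,  0.        ,  1.        ]])}
top {'fx': 440.67317241058066, 'fy': 440.67317241058066, 'cx': 250.39609891237288, 'cy': 189.28997117136296, 'extrinsics': array([[-0.01740688, -0.99956686, -0.02372948,  0.02655585],
       [-0.99926843,  0.01820018, -0.03363556,  0.49510814],
       [ 0.03405288,  0.02312663, -0.99915242,  0.97236385],
       [ 0.        ,  0.        ,  0.        ,  1.        ]])}
```

View pics/scene0.png

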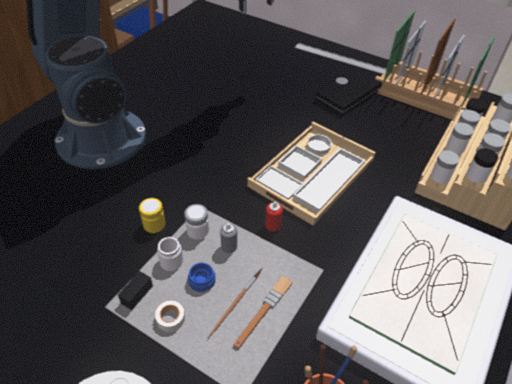

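View pics/top0.png

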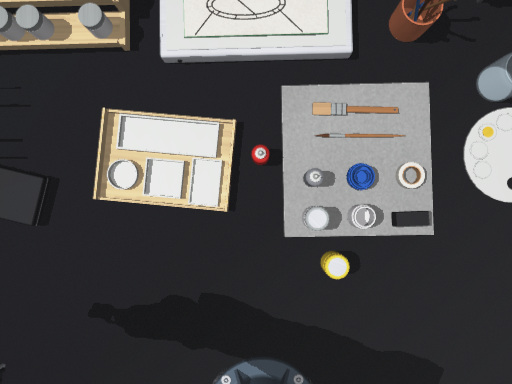

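The top picture shows the tray at (165,160) and the board at (357,160).

Candidates, with top-picture pixels:
- **Lidded jar:** white/steel cylinder (317,217). Not the open jar (363,216), nor the yellow one (336,265).
- **Bottle:** grey (315,177). Not the red one (260,154).
- **Stone:** dark block (411,219).
- **Flat brush:** (355,109). Not the thin round brush (360,136).

Next I measure these and check close crops.

```bash
cat > h.py <<'E'
import numpy as np, cv2
from plant import env,snapshot,calibration,search_frame,trace
def world(c,u,v,z):
    p=np.array([(u-c['cx'])/c['fx']*z,(v-c['cy'])/c['fy']*z,z]); E=c['extrinsics']
    p=np.atleast_2d(p.T); return (p-E[:3,3])@E[:3,:3]
def ray_at_z(c,u,v,zw):
    E=c['extrinsics'];o=-E[:3,:3].T@E[:3,3]
    d=E[:3,:3].T@np.array([(u-c['cx'])/c['fx'],(v-c['cy'])/c['fy'],1]); return o+d*(zw-o[2])/d[2]
def proj(c,P):
    E=c['extrinsics'];p=E[:3,:3]@np.array(P)+E[:3,3]; return np.array([c['fx']*p[0]/p[2]+c['cx'],c['fy']*p[1]/p[2]+c['cy']])
def pts(c,m,d):
    v,u=np.nonzero(m&(d>0)); return world(c,u,v,d[v,u])
E
python3 - <<'E'
from h import *
np.set_printoptions(precision=4,suppress=True)
for cam in("top","scene"):
    p,d=snapshot(cam);c=calibration(cam);ov=p.copy()
    np.save(f"{cam}_d.npy",d);cv2.imwrite(f"pics/{cam}1.png",p)
    for q in["jar_mid","bottle_mid","stone_mid","flat_brush_mid","open_jar_mid","jar_bin_floor","bottle_cup_floor","stone_dish_floor","trough_floor"]:
        for r in trace(cam,q)[:3]:
            m=r['region']; P=pts(c,m,d)
            if len(P)<5: print(cam,q,r['conf'],'few');continue
            v,u=np.nonzero(m)
            zt=np.percentile(P[:,2],95); T=P[P[:,2]>zt-.006]
            print(cam,q,round(r['conf'],2),'px',u.mean().round(),v.mean().round(),'n',m.sum(),'lo',np.percentile(P,3,0),'hi',np.percentile(P,97,0),'topmean',T.mean(0),'rect',cv2.minAreaRect((T[:,:2]*1000).astype(np.float32)))
    cr=p[80:280,90:440] if cam=="top" else p[110:360,100:390]
    cv2.imwrite(f"pics/{cam}_crop.png",cv2.resize(cr,None,fx=2.2,fy=2.2,interpolation=cv2.INTER_CUBIC))
E
```

```text
top jar_mid 0.7 px 335.0 265.0 n 592 lo [ 0.309  -0.1804  0.0192] hi [ 0.3552 -0.1348  0.0727] topmean [ 0.3305 -0.1591  0.0698] rect ((330.46392822265625, -158.98379516601562), (49.99837112426758, 46.8309440612793), 43.97541809082031)
top jar_mid 0.64 px 316.0 218.0 n 582 lo [ 0.4066 -0.1462  0.0036] hi [ 0.454  -0.0957  0.0771] topmean [ 0.4307 -0.1201  0.074 ] rect ((430.3343811035156, -120.46055603027344), (49.773494720458984, 47.615806579589844), 88.96041870117188)
top bottle_mid 0.82 px 260.0 154.0 n 249 lo [ 0.5507 -0.0198  0.0428] hi [0.5842 0.0098 0.0811] topmean [ 0.5684 -0.0064  0.076 ] rect ((568.6384887695312, -6.130313873291016), (18.766708374023438, 16.833621978759766), 88.79662322998047)
top bottle_mid 0.57 px 313.0 177.0 n 281 lo [ 0.5002 -0.1314  0.0156] hi [ 0.5317 -0.0997  0.084 ] topmean [ 0.5168 -0.1173  0.0792] rect ((517.1920776367188, -117.8272705078125), (20.590803146362305, 18.793886184692383), 89.41112518310547)
top bottle_mid 0.51 px 168.0 135.0 n 3582 lo [0.5782 0.0947 0.0069] hi [0.6598 0.3056 0.0233] topmean [0.6198 0.2    0.0215] rect ((618.5941772460
[... 5105 characters left out ...]
ish_floor 0.97 px 279.0 182.0 n 808 lo [0.4664 0.0854 0.0049] hi [0.5645 0.1529 0.0159] topmean [0.514  0.1185 0.0119] rect ((516.247802734375, 120.10702514648438), (69.5230484008789, 106.21161651611328), 83.36386108398438)
scene trough_floor 0.79 px 328.0 179.0 n 2076 lo [0.5772 0.0894 0.0062] hi [0.6624 0.3087 0.0227] topmean [0.6206 0.1889 0.0204] rect ((620.6561279296875, 199.875732421875), (227.7583465576172, 79.90145111083984), 83.61489868164062)
scene trough_floor 0.25 px 237.0 300.0 n 346 lo [ 0.6054 -0.3035  0.0021] hi [ 0.6174 -0.1407  0.0142] topmean [ 0.6128 -0.2226  0.0111] rect ((612.7476806640625, -223.18069458007812), (176.8688201904297, 9.775036811828613), 89.26961517333984)
```

View pics/top_crop.png

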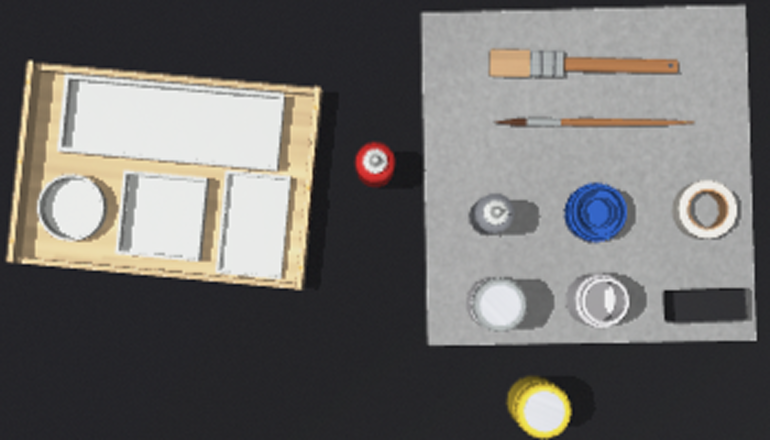

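View pics/scene_crop.png

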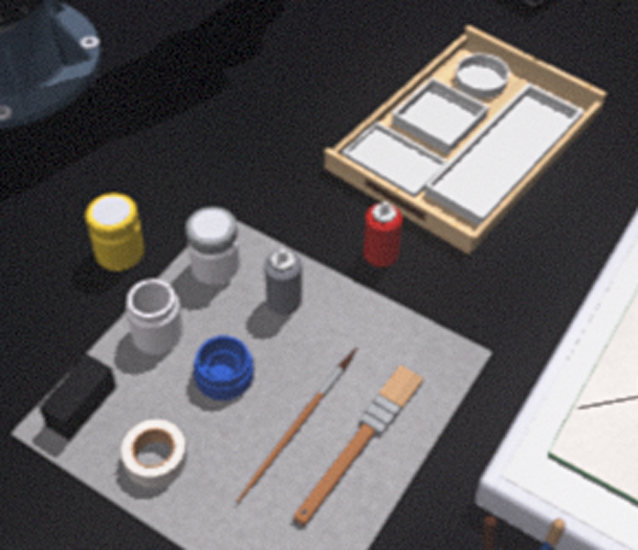

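The crops confirm the choices: white lidded jar, grey bottle, dark stone and wide brush, with the yellow jar and red bottle clearly separate. Moving towards the jar at about (0.431, -0.120).

>>> move_arm:
  series:
    - {"tx": 14,"ty": -38}
    - {"tx": 14,"ty": -38}
    - {"tx": 14,"ty": -38}
    - {"tx": 14,"ty": -38}
    - {"tx": 14,"ty": -38}
    - {"tx": 14,"ty": -38}
    - {"tx": 14,"ty": -38}
    - {"tx": 14,"ty": -38}
    - {"tx": 14,"ty": -38}
    - {"tx": 14,"ty": -38}

```text
schema error: expected keys ax, ay, az, tx, ty, tz, hand
```

>>> move_arm:
  series:
    - {"ax": 0,"ay": 0,"az": 0,"tx": 14,"ty": -38,"tz": 0,"hand": 1}
    - {"ax": 0,"ay": 0,"az": 0,"tx": 14,"ty": -38,"tz": 0,"hand": 1}
    - {"ax": 0,"ay": 0,"az": 0,"tx": 14,"ty": -38,"tz": 0,"hand": 1}
    - {"ax": 0,"ay": 0,"az": 0,"tx": 14,"ty": -38,"tz": 0,"hand": 1}
    - {"ax": 0,"ay": 0,"az": 0,"tx": 14,"ty": -38,"tz": 0,"hand": 1}
    - {"ax": 0,"ay": 0,"az": 0,"tx": 14,"ty": -38,"tz": 0,"hand": 1}
    - {"ax": 0,"ay": 0,"az": 0,"tx": 14,"ty": -38,"tz": 0,"hand": 1}
    - {"ax": 0,"ay": 0,"az": 0,"tx": 14,"ty": -38,"tz": 0,"hand": 1}
    - {"ax": 0,"ay": 0,"az": 0,"tx": 14,"ty": -38,"tz": 0,"hand": 1}
    - {"ax": 0,"ay": 0,"az": 0,"tx": 14,"ty": -38,"tz": 0,"hand": 1}

```text
time_s: 1.93
tool_pos: [0.3485, 0.095, 0.2304]
orientation: [0.002, 0.197, 0.98, 0.002]
force: [0.4, 1.2, 0.1]
finger_gap: 0.0852
```

>>> move_arm:
  series:
    - {"ax": 0,"ay": 0,"az": 0,"tx": 14,"ty": -36,"tz": -15,"hand": 1}
    - {"ax": 0,"ay": 0,"az": 0,"tx": 14,"ty": -36,"tz": -15,"hand": 1}
    - {"ax": 0,"ay": 0,"az": 0,"tx": 14,"ty": -36,"tz": -15,"hand": 1}
    - {"ax": 0,"ay": 0,"az": 0,"tx": 14,"ty": -36,"tz": -15,"hand": 1}
    - {"ax": 0,"ay": 0,"az": 0,"tx": 14,"ty": -36,"tz": -15,"hand": 1}
    - {"ax": 0,"ay": 0,"az": 0,"tx": 12,"ty": -30,"tz": -15,"hand": 1}
    - {"ax": 0,"ay": 0,"az": 0,"tx": 0,"ty": 0,"tz": 0,"hand": 1}

```text
time_s: 2.52
tool_pos: [0.4328, -0.1255, 0.1424]
orientation: [0.008, 0.2, 0.98, 0.003]
force: [-0.4, 0.5, -0.5]
finger_gap: 0.0856
```

```bash
cat >> h.py <<'E'
def st():
    s=env.sense(); w,x,y,z=s['orientation']
    from scipy.spatial.transform import Rotation as R
    r=R.from_quat([x,y,z,w]).as_matrix()
    print('t',round(s['time_s'],2),'pos',(s['tool_pos']*1000).round(1),'jaw deg',np.degrees(np.arctan2(r[1,1],r[0,1])).round(1),'z',r[:,2].round(3),'F',s['force'].round(1),'gap',round(s['finger_gap']*1000,1),'q',s['q'].round(2))
    return s
E
python3 -c "
from h import *
st()
p,d=snapshot('wrist');cv2.imwrite('pics/w1.png',p)
c=calibration('wrist')
for r in trace('wrist','jar_mid')[:2]:
    P=pts(c,r['region'],d); T=P[P[:,2]>np.percentile(P[:,2],95)-.006]; print(r['conf'],T.mean(0),T.min(0),T.max(0))
"
```

```text
t 2.52 pos [ 432.8 -125.5  142.4] jaw deg 66.9 z [ 0.016  0.002 -1.   ] F [-0.4  0.5 -0.5] gap 85.6 q [-0.29  0.15 -0.36  1.04  0.01  0.12]
0.96 [ 0.4262502  -0.11824917  0.07466501] [ 0.40217306 -0.14364939  0.07006352] [ 0.45306734 -0.09305348  0.07687548]
0.7 [ 0.32730066 -0.15687713  0.07064998] [ 0.30198753 -0.18343725  0.06605455] [ 0.35327887 -0.13217314  0.07334228]
```

>>> move_arm:
  series:
    - {"ax": 0,"ay": 0.9,"az": 0,"tx": -3,"ty": 6,"tz": -20,"hand": 1}
    - {"ax": 0,"ay": 0,"az": 0,"tx": 0,"ty": 0,"tz": -32,"hand": 1}
    - {"ax": 0,"ay": 0,"az": 0,"tx": 0,"ty": 0,"tz": -32,"hand": 1}
    - {"ax": 0,"ay": 0,"az": 0,"tx": 0,"ty": 0,"tz": -20,"hand": 1}
    - {"ax": 0,"ay": 0,"az": 0,"tx": 0,"ty": 0,"tz": -8,"hand": 1}
    - {"ax": 0,"ay": 0,"az": 0,"tx": 0,"ty": 0,"tz": 0,"hand": 1}

```text
time_s: 3.12
tool_pos: [0.4291, -0.1101, 0.0333]
orientation: [0.003, 0.197, 0.98, 0.002]
force: [-0.5, 0.7, -1.1]
finger_gap: 0.0856
```

```bash
python3 -c "
from h import *
st()"
```

```text
t 3.12 pos [ 429.1 -110.1   33.3] jaw deg 67.3 z [ 0.008  0.004 -1.   ] F [-0.5  0.7 -1.1] gap 85.6 q [-0.25  0.26 -0.55  0.76  0.01  0.14]
```

>>> move_arm:
  series:
    - {"ax": 0,"ay": 0.4,"az": 0,"tx": 0,"ty": -7,"tz": -4,"hand": 1}
    - {"ax": 0,"ay": 0,"az": 0,"tx": 0,"ty": -2,"tz": 0,"hand": 1}
    - {"ax": 0,"ay": 0,"az": 0,"tx": 0,"ty": 0,"tz": 0,"hand": 0}
    - {"ax": 0,"ay": 0,"az": 0,"tx": 0,"ty": 0,"tz": 0,"hand": -1}
    - {"ax": 0,"ay": 0,"az": 0,"tx": 0,"ty": 0,"tz": 0,"hand": -1}
    - {"ax": 0,"ay": 0,"az": 0,"tx": 0,"ty": 0,"tz": 0,"hand": -1}
    - {"ax": 0,"ay": 0,"az": 0,"tx": 0,"ty": 0,"tz": 0,"hand": -1}
    - {"ax": 0,"ay": 0,"az": 0,"tx": 0,"ty": 0,"tz": 0,"hand": -1}

```text
time_s: 3.78
tool_pos: [0.4316, -0.1184, 0.0342]
orientation: [0.003, 0.195, 0.981, 0.001]
force: [0.8, -0.6, -2.7]
finger_gap: 0.051
```

```bash
python3 -c "
from h import *
st()"
```

```text
t 3.78 pos [ 431.6 -118.4   34.2] jaw deg 67.5 z [ 0.007  0.001 -1.   ] F [ 0.8 -0.6 -2.7] gap 51.0 q [-0.27  0.27 -0.53  0.76  0.    0.12]
```

>>> move_arm:
  series:
    - {"ax": 0,"ay": 0,"az": 0,"tx": 0,"ty": 0,"tz": 10,"hand": -1}
    - {"ax": 0,"ay": 0.4,"az": 0,"tx": 0,"ty": 0,"tz": 30,"hand": -1}
    - {"ax": 0,"ay": 0,"az": 0,"tx": 0,"ty": 0,"tz": 35,"hand": -1}
    - {"ax": 0,"ay": 0,"az": 0,"tx": 6,"ty": 20,"tz": 25,"hand": -1}
    - {"ax": 0,"ay": 0,"az": 0,"tx": 10,"ty": 34,"tz": 5,"hand": -1}
    - {"ax": 0,"ay": 0,"az": 0,"tx": 10,"ty": 36,"tz": 0,"hand": -1}
    - {"ax": 0,"ay": 0,"az": 0,"tx": 10,"ty": 36,"tz": 0,"hand": -1}
    - {"ax": 0,"ay": 0,"az": 0,"tx": 10,"ty": 36,"tz": 0,"hand": -1}
    - {"ax": 0,"ay": 0,"az": 0,"tx": 10,"ty": 36,"tz": 0,"hand": -1}
    - {"ax": 0,"ay": 0,"az": 0,"tx": 10,"ty": 36,"tz": 0,"hand": -1}

```text
time_s: 4.62
tool_pos: [0.4953, 0.1206, 0.1446]
orientation: [-0.001, 0.202, 0.979, 0.001]
force: [0.5, -0.2, -1.5]
finger_gap: 0.0507
```

>>> move_arm:
  series:
    - {"ax": 0,"ay": 0,"az": 0,"tx": 9,"ty": 30,"tz": 0,"hand": -1}
    - {"ax": 0,"ay": 0,"az": 0,"tx": 9,"ty": 26,"tz": -10,"hand": -1}
    - {"ax": 0,"ay": 0,"az": 0,"tx": 6,"ty": 18,"tz": -10,"hand": -1}
    - {"ax": 0,"ay": 0,"az": 0,"tx": 3,"ty": 7,"tz": -10,"hand": -1}
    - {"ax": 0,"ay": 0,"az": 0,"tx": 0,"ty": 0,"tz": -5,"hand": -1}
    - {"ax": 0,"ay": 0,"az": 0,"tx": 0,"ty": 0,"tz": 0,"hand": -1}

```text
time_s: 5.12
tool_pos: [0.5234, 0.2137, 0.1067]
orientation: [-0.001, 0.198, 0.98, 0.002]
force: [0.4, 1.0, -2.1]
finger_gap: 0.0507
```

```bash
python3 -c "
from h import *
st()
p,d=snapshot('wrist');cv2.imwrite('pics/w2.png',p)"
```

```text
t 5.12 pos [523.4 213.7 106.7] jaw deg 67.2 z [-0.002  0.005 -1.   ] F [ 0.4  1.  -2.1] gap 50.7 q [ 0.38  0.37 -0.15  1.05  0.01  0.78]
```

View pics/w2.png

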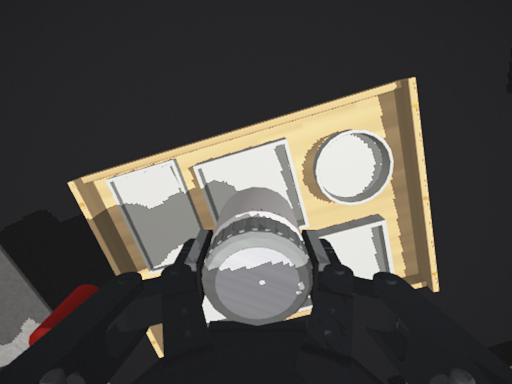

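The wrist view shows the jar in the jaws (260,280), with the bin (250,175) below it along the jar's axis and the cup (350,165) and dish (155,215) on either side. Lowering.

>>> move_arm:
  series:
    - {"ax": 0,"ay": 0,"az": 0,"tx": 1,"ty": -3,"tz": -20,"hand": -1}
    - {"ax": 0,"ay": 0,"az": 0,"tx": 0,"ty": -1,"tz": -18,"hand": -1}
    - {"ax": 0,"ay": 0,"az": 0,"tx": 0,"ty": 0,"tz": -12,"hand": -1}
    - {"ax": 0,"ay": 0,"az": 0,"tx": 0,"ty": 0,"tz": -7,"hand": -1}
    - {"ax": 0,"ay": 0,"az": 0,"tx": 0,"ty": 0,"tz": 0,"hand": -1}
    - {"ax": 0,"ay": 0,"az": 0,"tx": 0,"ty": 0,"tz": 0,"hand": -1}

```text
time_s: 5.67
tool_pos: [0.5242, 0.202, 0.0517]
orientation: [-0.0, 0.202, 0.979, 0.002]
force: [-0.4, -0.7, -2.0]
finger_gap: 0.0507
```

```bash
python3 -c "
from h import *
st()"
```

```text
t 5.67 pos [524.2 202.   51.7] jaw deg 66.7 z [ 0.     0.005 -1.   ] F [-0.4 -0.7 -2. ] gap 50.7 q [ 0.37  0.42 -0.24  0.91  0.    0.77]
```

>>> move_arm:
  series:
    - {"ax": 0,"ay": 0,"az": 0,"tx": 0,"ty": 7,"tz": -4,"hand": -1}
    - {"ax": 0,"ay": 0,"az": 0,"tx": 0,"ty": 0,"tz": -4,"hand": -1}
    - {"ax": 0,"ay": 0,"az": 0,"tx": 0,"ty": 0,"tz": -2,"hand": -1}
    - {"ax": 0,"ay": 0,"az": 0,"tx": 0,"ty": 0,"tz": 0,"hand": -1}

```text
time_s: 6.0
tool_pos: [0.5258, 0.2094, 0.0438]
orientation: [0.001, 0.203, 0.979, 0.004]
force: [-0.8, 0.2, -2.4]
finger_gap: 0.0508
```

```bash
python3 -c "
from h import *
st()"
```

```text
t 6.0 pos [525.8 209.4  43.8] jaw deg 66.6 z [ 0.004  0.006 -1.   ] F [-0.8  0.2 -2.4] gap 50.8 q [ 0.38  0.43 -0.24  0.89  0.    0.78]
```

>>> move_arm:
  series:
    - {"ax": 0,"ay": 0.2,"az": 0,"tx": -1,"ty": 0,"tz": -2,"hand": -1}
    - {"ax": 0,"ay": 0,"az": 0,"tx": 0,"ty": 0,"tz": -2,"hand": -1}
    - {"ax": 0,"ay": 0,"az": 0,"tx": 0,"ty": 0,"tz": -1,"hand": -1}

```text
time_s: 6.25
tool_pos: [0.5252, 0.2099, 0.0391]
orientation: [0.0, 0.202, 0.979, 0.004]
force: [1.1, 0.9, -2.0]
finger_gap: 0.0506
```

```bash
python3 -c "
from h import *
st()"
```

```text
t 6.25 pos [525.2 209.9  39.1] jaw deg 66.7 z [ 0.002  0.007 -1.   ] F [ 1.1  0.9 -2. ] gap 50.6 q [ 0.38  0.43 -0.25  0.89  0.01  0.78]
```

>>> move_arm:
  series:
    - {"ax": 0.3,"ay": 0,"az": 0,"tx": 0,"ty": 0,"tz": -1,"hand": -1}
    - {"ax": 0,"ay": 0,"az": 0,"tx": 0,"ty": 0,"tz": -1,"hand": -1}

```text
time_s: 6.42
tool_pos: [0.5252, 0.21, 0.0384]
orientation: [-0.0, 0.202, 0.979, 0.006]
force: [-6.2, -2.1, 18.7]
finger_gap: 0.0509
```

```bash
python3 -c "
from h import *
st()"
```

```text
t 6.42 pos [525.2 210.   38.4] jaw deg 66.7 z [ 0.002  0.012 -1.   ] F [-6.2 -2.1 18.7] gap 50.9 q [ 0.37  0.43 -0.25  0.88  0.01  0.78]
```

Contact with the bin floor. Releasing part way, then going up.

>>> move_arm:
  series:
    - {"ax": -0.5,"ay": 0,"az": 0,"tx": 0,"ty": 0,"tz": 0.7,"hand": -1}
    - {"ax": 0,"ay": 0,"az": 0,"tx": 0,"ty": 0,"tz": 0,"hand": -0.1}
    - {"ax": 0,"ay": 0,"az": 0,"tx": 0,"ty": 0,"tz": 0,"hand": 0.3}
    - {"ax": 0,"ay": 0,"az": 0,"tx": 0,"ty": 0,"tz": 0,"hand": 0.7}
    - {"ax": 0,"ay": 0,"az": 0,"tx": 0,"ty": 0,"tz": 0,"hand": 0.7}
    - {"ax": 0,"ay": 0,"az": 0,"tx": 0,"ty": 0,"tz": 15,"hand": 0.7}
    - {"ax": 0,"ay": 0,"az": 0,"tx": 0,"ty": 0,"tz": 30,"hand": 0.7}
    - {"ax": 0,"ay": 0,"az": 0,"tx": 0,"ty": 0,"tz": 40,"hand": 0.7}
    - {"ax": 0,"ay": 0,"az": 0,"tx": 0,"ty": 0,"tz": 30,"hand": 0.7}

```text
time_s: 7.17
tool_pos: [0.5209, 0.2082, 0.1513]
orientation: [-0.004, 0.202, 0.979, -0.001]
force: [0.1, 0.2, 0.3]
finger_gap: 0.0725
```

```bash
python3 -c "
from h import *
st()
p,d=snapshot('scene');cv2.imwrite('pics/s2.png',p)"
```

```text
t 7.17 pos [520.9 208.2 151.3] jaw deg 66.7 z [-0.009  0.    -1.   ] F [0.1 0.2 0.3] gap 72.5 q [ 0.38  0.34 -0.07  1.16  0.    0.79]
```

View pics/s2.png

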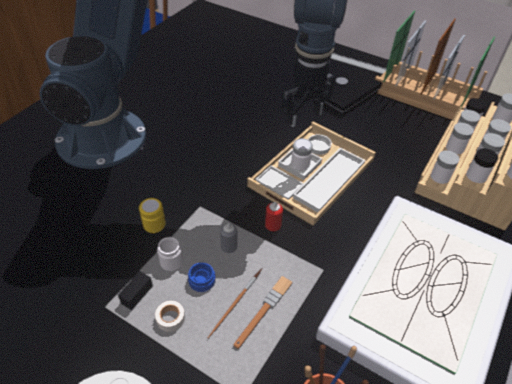

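The jar stands upright in the bin at pixel (302,153). Next the bottle, turning the jaws to lie along x.

>>> move_arm:
  series:
    - {"ax": 0,"ay": -0.5,"az": -7,"tx": 0,"ty": -36,"tz": 0,"hand": 0.7}
    - {"ax": 0,"ay": 0,"az": -7,"tx": 0,"ty": -36,"tz": 0,"hand": 0.7}
    - {"ax": 0,"ay": 0,"az": -7,"tx": 0,"ty": -36,"tz": 0,"hand": 0.7}
    - {"ax": 0,"ay": 0,"az": -7,"tx": 0,"ty": -36,"tz": 0,"hand": 0.7}
    - {"ax": 0,"ay": 0,"az": -7,"tx": 0,"ty": -36,"tz": 0,"hand": 0.7}
    - {"ax": 0,"ay": 0,"az": -7,"tx": 0,"ty": -36,"tz": 0,"hand": 0.7}
    - {"ax": 0,"ay": 0,"az": -7,"tx": 0,"ty": -36,"tz": 0,"hand": 0.7}
    - {"ax": 0,"ay": 0,"az": -7,"tx": 0,"ty": -34,"tz": 0,"hand": 0.7}
    - {"ax": 0,"ay": 0,"az": -7,"tx": 0,"ty": -25,"tz": 0,"hand": 0.7}
    - {"ax": 0,"ay": 0,"az": -5,"tx": 0,"ty": -15,"tz": 0,"hand": 0.7}

```text
time_s: 8.05
tool_pos: [0.525, -0.1261, 0.1618]
orientation: [0.011, 0.725, 0.688, 0.002]
force: [0.0, 0.7, -0.3]
finger_gap: 0.0725
```

```bash
python3 -c "
from h import *
st()
p,d=snapshot('wrist');cv2.imwrite('pics/w3.png',p)
c=calibration('wrist')
for r in trace('wrist','bottle_mid')[:2]:
    P=pts(c,r['region'],d); T=P[P[:,2]>np.percentile(P[:,2],95)-.006]; print(r['conf'],T.mean(0),T.min(0),T.max(0))"
```

```text
t 8.05 pos [ 525.  -126.1  161.8] jaw deg -3.0 z [ 0.019 -0.013 -1.   ] F [ 0.   0.7 -0.3] gap 72.5 q [-0.23  0.28 -0.14  1.13 -0.01  1.39]
0.77 [ 0.51578946 -0.11894021  0.07827761] [ 0.50576643 -0.13051279  0.07488544] [ 0.52664028 -0.10825961  0.08942994]
0.73 [ 0.56707435 -0.00823367  0.07611351] [ 0.55805685 -0.01701776  0.07194933] [0.57763373 0.00235857 0.08590431]
```

>>> move_arm:
  series:
    - {"ax": 0.7,"ay": 1.1,"az": 0,"tx": -8,"ty": 6,"tz": -10,"hand": 0.7}
    - {"ax": 0,"ay": 0,"az": 0,"tx": 0,"ty": 0,"tz": -25,"hand": 0.7}
    - {"ax": 0,"ay": 0,"az": 0,"tx": 0,"ty": 0,"tz": -20,"hand": 0.7}
    - {"ax": 0,"ay": 0,"az": 0,"tx": 0,"ty": 0,"tz": 0,"hand": 0.7}

```text
time_s: 8.48
tool_pos: [0.5157, -0.1165, 0.1042]
orientation: [-0.002, 0.722, 0.692, 0.0]
force: [-0.4, 0.6, 0.1]
finger_gap: 0.0726
```

```bash
python3 -c "
from h import *
st()"
```

```text
t 8.48 pos [ 515.7 -116.5  104.2] jaw deg -2.4 z [-0.002  0.003 -1.   ] F [-0.4  0.6  0.1] gap 72.6 q [-0.22  0.32 -0.24  1.02  0.    1.39]
```

>>> move_arm:
  series:
    - {"ax": 0,"ay": 0,"az": 0,"tx": 1,"ty": -1,"tz": -25,"hand": 0.7}
    - {"ax": 0,"ay": 0,"az": 0,"tx": 0,"ty": 0,"tz": -25,"hand": 0.7}
    - {"ax": 0,"ay": 0,"az": 0,"tx": 0,"ty": 0,"tz": -17,"hand": 0.7}
    - {"ax": 0,"ay": 0,"az": 0,"tx": 0,"ty": 0,"tz": -6,"hand": 0.7}
    - {"ax": 0,"ay": 0,"az": 0,"tx": 0,"ty": 0,"tz": 0,"hand": 0.7}

```text
time_s: 8.9
tool_pos: [0.5153, -0.1111, 0.0294]
orientation: [-0.004, 0.716, 0.698, 0.0]
force: [-0.2, 0.3, 0.5]
finger_gap: 0.0725
```

```bash
python3 -c "
from h import *
st()"
```

```text
t 8.9 pos [ 515.3 -111.1   29.4] jaw deg -1.5 z [-0.005  0.007 -1.   ] F [-0.2  0.3  0.5] gap 72.5 q [-0.22  0.4  -0.34  0.84  0.01  1.38]
```

>>> move_arm:
  series:
    - {"ax": -0.4,"ay": -0.3,"az": 0,"tx": 2,"ty": -6,"tz": 0,"hand": 0.7}
    - {"ax": 0,"ay": 0,"az": 0,"tx": 0,"ty": 0,"tz": 0,"hand": 0.3}
    - {"ax": 0,"ay": 0,"az": 0,"tx": 0,"ty": 0,"tz": 0,"hand": 0}
    - {"ax": 0,"ay": 0,"az": 0,"tx": 0,"ty": 0,"tz": 0,"hand": -1}
    - {"ax": 0,"ay": 0,"az": 0,"tx": 0,"ty": 0,"tz": 0,"hand": -1}
    - {"ax": 0,"ay": 0,"az": 0,"tx": 0,"ty": 0,"tz": 0,"hand": -1}
    - {"ax": 0,"ay": 0,"az": 0,"tx": 0,"ty": 0,"tz": 0,"hand": -1}
    - {"ax": 0,"ay": 0,"az": 0,"tx": 0,"ty": 0,"tz": 0,"hand": -1}

```text
time_s: 9.57
tool_pos: [0.5202, -0.117, 0.0349]
orientation: [0.003, 0.715, 0.699, 0.002]
force: [-0.2, 0.3, -1.5]
finger_gap: 0.0368
```

```bash
python3 -c "
from h import *
st()"
```

```text
t 9.57 pos [ 520.2 -117.    34.9] jaw deg -1.3 z [ 0.006 -0.002 -1.   ] F [-0.2  0.3 -1.5] gap 36.8 q [-0.22  0.39 -0.34  0.84 -0.    1.37]
```

>>> move_arm:
  series:
    - {"ax": 0,"ay": 0.3,"az": 0,"tx": 0,"ty": 0,"tz": 10,"hand": -1}
    - {"ax": 0,"ay": 0,"az": 0,"tx": 0,"ty": 0,"tz": 30,"hand": -1}
    - {"ax": 0,"ay": 0,"az": 0,"tx": 0,"ty": 0,"tz": 38,"hand": -1}
    - {"ax": 0,"ay": 0,"az": 0,"tx": 1,"ty": 15,"tz": 35,"hand": -1}
    - {"ax": 0,"ay": 0,"az": 0,"tx": 1,"ty": 30,"tz": 15,"hand": -1}
    - {"ax": 0,"ay": 0,"az": 0,"tx": 1,"ty": 36,"tz": 0,"hand": -1}
    - {"ax": 0,"ay": 0,"az": -1,"tx": 1,"ty": 36,"tz": 0,"hand": -1}
    - {"ax": 0,"ay": 0,"az": -1,"tx": 1,"ty": 36,"tz": 0,"hand": -1}
    - {"ax": 0,"ay": 0,"az": -1,"tx": 1,"ty": 36,"tz": 0,"hand": -1}
    - {"ax": 0,"ay": 0,"az": -1,"tx": 1,"ty": 36,"tz": 0,"hand": -1}

```text
time_s: 10.4
tool_pos: [0.5248, 0.1106, 0.1695]
orientation: [0.001, 0.744, 0.668, 0.0]
force: [0.6, -0.9, -0.6]
finger_gap: 0.0366
```

>>> move_arm:
  series:
    - {"ax": 0,"ay": 0,"az": -1,"tx": 2,"ty": 36,"tz": 0,"hand": -1}
    - {"ax": 0,"ay": 0,"az": 0,"tx": 2,"ty": 36,"tz": 0,"hand": -1}
    - {"ax": 0,"ay": 0,"az": 0,"tx": 2,"ty": 36,"tz": 0,"hand": -1}
    - {"ax": 0,"ay": 0,"az": 0,"tx": 2,"ty": 34,"tz": 0,"hand": -1}
    - {"ax": 0,"ay": 0,"az": 0,"tx": 1,"ty": 24,"tz": 0,"hand": -1}
    - {"ax": 0,"ay": 0,"az": 0,"tx": 0,"ty": 10,"tz": 0,"hand": -1}
    - {"ax": 0,"ay": 0,"az": 0,"tx": 0,"ty": 0,"tz": 0,"hand": -1}

```text
time_s: 10.98
tool_pos: [0.5315, 0.3024, 0.1687]
orientation: [0.0, 0.749, 0.663, 0.001]
force: [-0.4, 0.1, -0.7]
finger_gap: 0.0369
```

```bash
python3 -c "
from h import *
st()
p,d=snapshot('wrist');cv2.imwrite('pics/w4.png',p)
c=calibration('wrist')
for r in trace('wrist','bottle_cup_floor')[:2]:
    P=pts(c,r['region'],d); print(r['conf'],P.mean(0),np.percentile(P,2,0),np.percentile(P,98,0))
print(proj(c,[.534,.3015,.023]),proj(c,[.534,.3015,.009]))"
```

```text
t 10.98 pos [531.5 302.4 168.7] jaw deg -7.0 z [ 0.001  0.001 -1.   ] F [-0.4  0.1 -0.7] gap 36.9 q [ 0.52  0.41  0.08  1.24 -0.    2.21]
0.95 [0.53190031 0.30080066 0.01176677] [0.50154224 0.27301008 0.00732215] [0.56214559 0.33184052 0.02344316]
[259.74912984 178.16980587] [259.61137557 175.11215619]
```

View pics/w4.png

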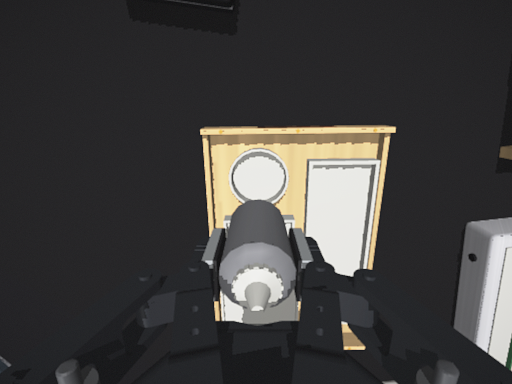

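The wrist view shows the bottle upright in the jaws (258,250), with the cup centre at (259,178) on its axis. Lowering.

>>> move_arm:
  series:
    - {"ax": 0,"ay": 0,"az": 0,"tx": 1,"ty": 0,"tz": -25,"hand": -1}
    - {"ax": 0,"ay": 0,"az": 0,"tx": 0,"ty": 0,"tz": -30,"hand": -1}
    - {"ax": 0,"ay": 0,"az": 0,"tx": 0,"ty": 0,"tz": -25,"hand": -1}
    - {"ax": 0,"ay": 0,"az": 0,"tx": 0,"ty": 0,"tz": -12,"hand": -1}
    - {"ax": 0,"ay": 0,"az": 0,"tx": 0,"ty": 0,"tz": 0,"hand": -1}

```text
time_s: 11.5
tool_pos: [0.5338, 0.291, 0.0763]
orientation: [0.002, 0.752, 0.659, 0.002]
force: [0.2, 0.3, -0.9]
finger_gap: 0.0369
```

```bash
python3 -c "
from h import *
st()"
```

```text
t 11.5 pos [533.8 291.   76.3] jaw deg -7.5 z [ 0.005 -0.001 -1.   ] F [ 0.2  0.3 -0.9] gap 36.9 q [ 0.5   0.46 -0.09  1.02 -0.    2.2 ]
```

>>> move_arm:
  series:
    - {"ax": 0,"ay": 0.3,"az": 0,"tx": -1,"ty": 9,"tz": -8,"hand": -1}
    - {"ax": 0,"ay": 0,"az": 0,"tx": 0,"ty": 0,"tz": -8,"hand": -1}
    - {"ax": 0,"ay": 0,"az": 0,"tx": 0,"ty": 0,"tz": -6,"hand": -1}
    - {"ax": 0,"ay": 0,"az": 0,"tx": 0,"ty": 0,"tz": 0,"hand": -1}

```text
time_s: 11.83
tool_pos: [0.5342, 0.2971, 0.0549]
orientation: [0.0, 0.754, 0.657, 0.0]
force: [0.5, -0.2, -0.7]
finger_gap: 0.0365
```

```bash
python3 -c "
from h import *
st()"
```

```text
t 11.83 pos [534.2 297.1  54.9] jaw deg -7.8 z [ 0.001 -0.    -1.   ] F [ 0.5 -0.2 -0.7] gap 36.5 q [ 0.51  0.49 -0.1   0.98 -0.    2.21]
```

>>> move_arm:
  series:
    - {"ax": 0,"ay": 0,"az": 0,"tx": -1,"ty": 4,"tz": -5,"hand": -1}
    - {"ax": 0,"ay": 0,"az": 0,"tx": 0,"ty": 1,"tz": -4,"hand": -1}
    - {"ax": 0,"ay": 0,"az": 0,"tx": 0,"ty": 0,"tz": -3,"hand": -1}

```text
time_s: 12.08
tool_pos: [0.5344, 0.3031, 0.0437]
orientation: [0.001, 0.754, 0.657, 0.002]
force: [-0.1, -0.5, -0.3]
finger_gap: 0.0363
```

```bash
python3 -c "
from h import *
st()"
```

```text
t 12.08 pos [534.4 303.1  43.7] jaw deg -7.8 z [ 0.004  0.001 -1.   ] F [-0.1 -0.5 -0.3] gap 36.3 q [ 0.52  0.5  -0.11  0.95 -0.    2.22]
```

>>> move_arm:
  series:
    - {"ax": 0,"ay": 0.2,"az": 0,"tx": 0,"ty": -1,"tz": -2,"hand": -1}
    - {"ax": 0,"ay": 0,"az": 0,"tx": 0,"ty": 0,"tz": -1.5,"hand": -1}

```text
time_s: 12.25
tool_pos: [0.5342, 0.3025, 0.0398]
orientation: [-0.001, 0.753, 0.658, 0.0]
force: [0.5, -0.5, -1.1]
finger_gap: 0.0362
```

>>> move_arm:
  series:
    - {"ax": 0,"ay": 0,"az": 0,"tx": 0,"ty": 0,"tz": -1.2,"hand": -1}

```text
time_s: 12.33
tool_pos: [0.5342, 0.3026, 0.0385]
orientation: [-0.001, 0.753, 0.658, 0.0]
force: [0.1, -0.3, -1.6]
finger_gap: 0.037
```

>>> move_arm:
  series:
    - {"ax": 0,"ay": 0,"az": 0,"tx": 0,"ty": 0,"tz": -1.2,"hand": -1}

```text
time_s: 12.42
tool_pos: [0.5342, 0.3028, 0.0379]
orientation: [-0.001, 0.753, 0.658, 0.001]
force: [-6.2, -2.5, 20.0]
finger_gap: 0.0369
```

>>> move_arm:
  series:
    - {"ax": 0,"ay": 0,"az": 0,"tx": 0,"ty": 0,"tz": 0.7,"hand": -1}
    - {"ax": 0,"ay": 0,"az": 0,"tx": 0,"ty": 0,"tz": 0,"hand": -0.1}
    - {"ax": 0,"ay": 0,"az": 0,"tx": 0,"ty": 0,"tz": 0,"hand": 0.4}
    - {"ax": 0,"ay": 0,"az": 0,"tx": 0,"ty": 0,"tz": 0,"hand": 0.4}
    - {"ax": 0,"ay": 0,"az": 0,"tx": 0,"ty": 0,"tz": 0,"hand": 0.4}
    - {"ax": 0,"ay": 0,"az": 0,"tx": 0,"ty": 0,"tz": 15,"hand": 0.4}
    - {"ax": 0,"ay": 0,"az": 0,"tx": 0,"ty": 0,"tz": 30,"hand": 0.4}
    - {"ax": 0,"ay": 0,"az": 0,"tx": 0,"ty": 0,"tz": 40,"hand": 0.4}
    - {"ax": 0,"ay": 0,"az": 0,"tx": 0,"ty": 0,"tz": 40,"hand": 0.4}

```text
time_s: 13.17
tool_pos: [0.5291, 0.2996, 0.1586]
orientation: [-0.002, 0.753, 0.658, -0.007]
force: [1.3, 1.2, -0.4]
finger_gap: 0.0601
```

```bash
python3 -c "
from h import *
st()
p,d=snapshot('scene');cv2.imwrite('pics/s3.png',cv2.resize(p[100:230,230:390],None,fx=4,fy=4))"
```

```text
t 13.17 pos [529.1 299.6 158.6] jaw deg -7.8 z [-0.014 -0.006 -1.   ] F [ 1.3  1.2 -0.4] gap 60.1 q [0.51 0.42 0.07 1.23 0.   2.22]
```

View pics/s3.png

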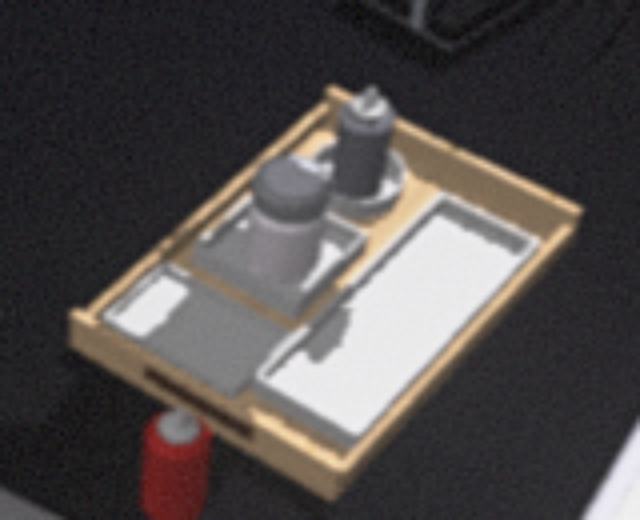

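Bottle (crop pixel 365,150) and jar (285,220) both stand upright in their containers. Next the stone.

>>> move_arm:
  series:
    - {"ax": 0.3,"ay": -0.8,"az": 1,"tx": -5,"ty": -36,"tz": 0,"hand": 0.4}
    - {"ax": 0,"ay": 0,"az": 1,"tx": -6,"ty": -38,"tz": 0,"hand": 0.4}
    - {"ax": 0,"ay": 0,"az": 1,"tx": -6,"ty": -38,"tz": 0,"hand": 0.4}
    - {"ax": 0,"ay": 0,"az": 1,"tx": -6,"ty": -38,"tz": 0,"hand": 0.4}
    - {"ax": 0,"ay": 0,"az": 1,"tx": -6,"ty": -38,"tz": 0,"hand": 0.4}
    - {"ax": 0,"ay": 0,"az": 1,"tx": -6,"ty": -38,"tz": 0,"hand": 0.4}
    - {"ax": 0,"ay": 0,"az": 1,"tx": -6,"ty": -38,"tz": 0,"hand": 0.4}
    - {"ax": 0,"ay": 0,"az": 1,"tx": -6,"ty": -38,"tz": 0,"hand": 0.4}
    - {"ax": 0,"ay": 0,"az": 0,"tx": -6,"ty": -38,"tz": 0,"hand": 0.4}
    - {"ax": 0,"ay": 0,"az": 0,"tx": -6,"ty": -38,"tz": 0,"hand": 0.4}

```text
time_s: 14.05
tool_pos: [0.4727, -0.0823, 0.173]
orientation: [0.004, 0.699, 0.715, 0.013]
force: [0.4, -0.1, -1.2]
finger_gap: 0.0599
```

>>> move_arm:
  series:
    - {"ax": 0,"ay": 0,"az": 0,"tx": -7,"ty": -38,"tz": 0,"hand": 0.4}
    - {"ax": 0,"ay": 0,"az": 0,"tx": -7,"ty": -38,"tz": 0,"hand": 0.4}
    - {"ax": 0,"ay": 0,"az": 0,"tx": -7,"ty": -38,"tz": 0,"hand": 0.4}
    - {"ax": 0,"ay": 0,"az": 0,"tx": -7,"ty": -38,"tz": 0,"hand": 0.4}
    - {"ax": 0,"ay": 0,"az": 0,"tx": -7,"ty": -36,"tz": 0,"hand": 0.4}
    - {"ax": 0,"ay": 0,"az": 0,"tx": -6,"ty": -28,"tz": 0,"hand": 0.4}
    - {"ax": 0,"ay": 0,"az": 0,"tx": -4,"ty": -15,"tz": 0,"hand": 0.4}
    - {"ax": 0,"ay": 0,"az": 0,"tx": 0,"ty": 0,"tz": 0,"hand": 0.4}

```text
time_s: 14.72
tool_pos: [0.4218, -0.3322, 0.174]
orientation: [0.007, 0.701, 0.713, 0.014]
force: [-1.2, 0.8, -0.5]
finger_gap: 0.06
```

```bash
python3 -c "
from h import *
st()
p,d=snapshot('wrist');cv2.imwrite('pics/w5.png',p)
c=calibration('wrist')
for r in trace('wrist','stone_mid')[:2]:
    P=pts(c,r['region'],d); T=P[P[:,2]>np.percentile(P[:,2],95)-.006]; print(r['conf'],T.mean(0),T.min(0),T.max(0),cv2.minAreaRect((T[:,:2]*1000).astype(np.float32)))"
```

```text
t 14.72 pos [ 421.8 -332.2  174. ] jaw deg 1.0 z [ 0.029  0.009 -1.   ] F [-1.2  0.8 -0.5] gap 60.0 q [-0.68  0.27 -0.12  1.16  0.03  0.87]
0.76 [ 0.42280567 -0.32448454  0.03963067] [ 0.40690176 -0.36110314  0.03493621] [ 0.43912505 -0.2908631   0.04190642] ((422.6468505859375, -326.1878356933594), (31.24303436279297, 70.10054779052734), 1.6116591691970825)
```

>>> move_arm:
  series:
    - {"ax": -0.5,"ay": 1.6,"az": 0.5,"tx": 3,"ty": 4,"tz": -20,"hand": 0.4}
    - {"ax": 0,"ay": 0,"az": 0,"tx": 0,"ty": 0,"tz": -35,"hand": 0.4}
    - {"ax": 0,"ay": 0,"az": 0,"tx": 0,"ty": 0,"tz": -30,"hand": 0.4}
    - {"ax": 0,"ay": 0,"az": 0,"tx": 0,"ty": 0,"tz": -12,"hand": 0.4}
    - {"ax": 0,"ay": 0,"az": 0,"tx": 0,"ty": 0,"tz": 0,"hand": 0.4}

```text
time_s: 15.23
tool_pos: [0.4278, -0.3202, 0.0759]
orientation: [0.002, 0.696, 0.718, 0.002]
force: [-0.6, 0.5, -0.2]
finger_gap: 0.0593
```

```bash
python3 -c "
from h import *
st()"
```

```text
t 15.23 pos [ 427.8 -320.2   75.9] jaw deg 1.9 z [ 0.005 -0.    -1.   ] F [-0.6  0.5 -0.2] gap 59.3 q [-0.64  0.35 -0.27  0.94  0.    0.89]
```

>>> move_arm:
  series:
    - {"ax": 0,"ay": 0.3,"az": 0,"tx": -3,"ty": -7,"tz": -18,"hand": 0.4}
    - {"ax": 0,"ay": 0,"az": 0,"tx": 0,"ty": -1,"tz": -18,"hand": 0.4}
    - {"ax": 0,"ay": 0,"az": 0,"tx": 0,"ty": -1,"tz": -13,"hand": 0.4}
    - {"ax": 0,"ay": 0,"az": 0,"tx": 0,"ty": 0,"tz": -5,"hand": 0.4}
    - {"ax": 0,"ay": 0,"az": 0,"tx": 0,"ty": 0,"tz": 0,"hand": 0.4}

```text
time_s: 15.65
tool_pos: [0.428, -0.3245, 0.0237]
orientation: [0.001, 0.693, 0.721, 0.0]
force: [-0.3, 0.6, 0.6]
finger_gap: 0.06
```

```bash
python3 -c "
from h import *
st()"
```

```text
t 15.65 pos [ 428.  -324.5   23.7] jaw deg 2.3 z [ 0.002 -0.001 -1.   ] F [-0.3  0.6  0.6] gap 60.0 q [-0.65  0.41 -0.34  0.82  0.    0.88]
```

>>> move_arm:
  series:
    - {"ax": 0,"ay": 0,"az": -0.7,"tx": -2,"ty": -2,"tz": -3,"hand": 0.4}
    - {"ax": 0,"ay": 0,"az": 0,"tx": 0,"ty": 0,"tz": 0,"hand": 0}
    - {"ax": 0,"ay": 0,"az": 0,"tx": 0,"ty": 0,"tz": 0,"hand": -0.2}
    - {"ax": 0,"ay": 0,"az": 0,"tx": 0,"ty": 0,"tz": 0,"hand": -1}
    - {"ax": 0,"ay": 0,"az": 0,"tx": 0,"ty": 0,"tz": 0,"hand": -1}
    - {"ax": 0,"ay": 0,"az": 0,"tx": 0,"ty": 0,"tz": 0,"hand": -1}
    - {"ax": 0,"ay": 0,"az": 0,"tx": 0,"ty": 0,"tz": 0,"hand": -1}

```text
time_s: 16.23
tool_pos: [0.4281, -0.3266, 0.0254]
orientation: [0.004, 0.697, 0.717, 0.001]
force: [-0.7, -1.4, -1.5]
finger_gap: 0.0305
```

```bash
python3 -c "
from h import *
st()"
```

```text
t 16.23 pos [ 428.1 -326.6   25.4] jaw deg 1.6 z [ 0.006 -0.004 -1.   ] F [-0.7 -1.4 -1.5] gap 30.5 q [-0.65  0.41 -0.34  0.82  0.    0.89]
```

>>> move_arm:
  series:
    - {"ax": 0,"ay": 0.3,"az": 0,"tx": 0,"ty": 0,"tz": 8,"hand": -1}
    - {"ax": 0,"ay": 0,"az": 0,"tx": 0,"ty": 0,"tz": 25,"hand": -1}
    - {"ax": 0,"ay": 0,"az": 0,"tx": 0,"ty": 0,"tz": 35,"hand": -1}
    - {"ax": 0,"ay": 0,"az": 0,"tx": 3,"ty": 15,"tz": 35,"hand": -1}
    - {"ax": 0,"ay": 0,"az": 7,"tx": 6,"ty": 28,"tz": 15,"hand": -1}
    - {"ax": 0,"ay": 0,"az": 7,"tx": 7,"ty": 34,"tz": 0,"hand": -1}
    - {"ax": 0,"ay": 0,"az": 7,"tx": 7,"ty": 34,"tz": 0,"hand": -1}
    - {"ax": 0,"ay": 0,"az": 7,"tx": 7,"ty": 34,"tz": 0,"hand": -1}
    - {"ax": 0,"ay": 0,"az": 7,"tx": 7,"ty": 34,"tz": 0,"hand": -1}
    - {"ax": 0,"ay": 0,"az": 7,"tx": 7,"ty": 34,"tz": 0,"hand": -1}

```text
time_s: 17.07
tool_pos: [0.4711, -0.1109, 0.1487]
orientation: [0.004, 0.389, 0.921, -0.002]
force: [1.0, -0.0, -2.0]
finger_gap: 0.0307
```

```bash
python3 -c "
from h import *
st()"
```

```text
t 17.07 pos [ 471.1 -110.9  148.7] jaw deg 44.2 z [ 0.005 -0.006 -1.   ] F [ 1. -0. -2.] gap 30.7 q [-0.23  0.21 -0.27  1.08 -0.    0.57]
```

>>> move_arm:
  series:
    - {"ax": 0,"ay": 0,"az": 7,"tx": 7,"ty": 36,"tz": 0,"hand": -1}
    - {"ax": 0,"ay": 0,"az": 7,"tx": 7,"ty": 36,"tz": 0,"hand": -1}
    - {"ax": 0,"ay": 0,"az": 7,"tx": 7,"ty": 36,"tz": 0,"hand": -1}
    - {"ax": 0,"ay": 0,"az": 7,"tx": 7,"ty": 36,"tz": 0,"hand": -1}
    - {"ax": 0,"ay": 0,"az": 6,"tx": 6,"ty": 34,"tz": 0,"hand": -1}
    - {"ax": 0,"ay": 0,"az": 4,"tx": 5,"ty": 26,"tz": 0,"hand": -1}
    - {"ax": 0,"ay": 0,"az": 2,"tx": 3,"ty": 14,"tz": 0,"hand": -1}
    - {"ax": 0,"ay": 0,"az": 0,"tx": 0,"ty": 0,"tz": 0,"hand": -1}

```text
time_s: 17.73
tool_pos: [0.5138, 0.1246, 0.1491]
orientation: [0.005, 0.032, 0.999, 0.001]
force: [-0.3, 0.7, -2.0]
finger_gap: 0.0305
```

```bash
python3 -c "
from h import *
st()
p,d=snapshot('wrist');cv2.imwrite('pics/w6.png',p)
p,d=snapshot('scene');cv2.imwrite('pics/s4.png',cv2.resize(p[90:230,230:390],None,fx=4,fy=4))"
```

```text
t 17.73 pos [513.8 124.6 149.1] jaw deg 86.3 z [ 0.01   0.002 -1.   ] F [-0.3  0.7 -2. ] gap 30.5 q [ 0.24  0.28 -0.18  1.11 -0.    0.3 ]
```

View pics/w6.png

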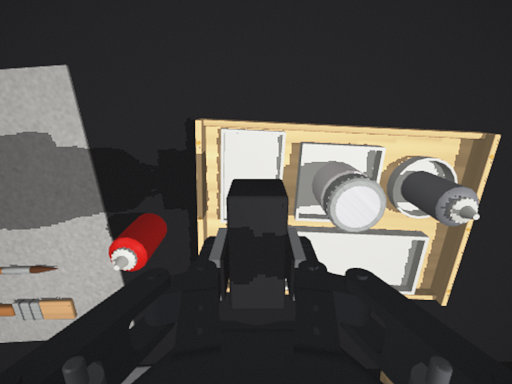

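View pics/s4.png

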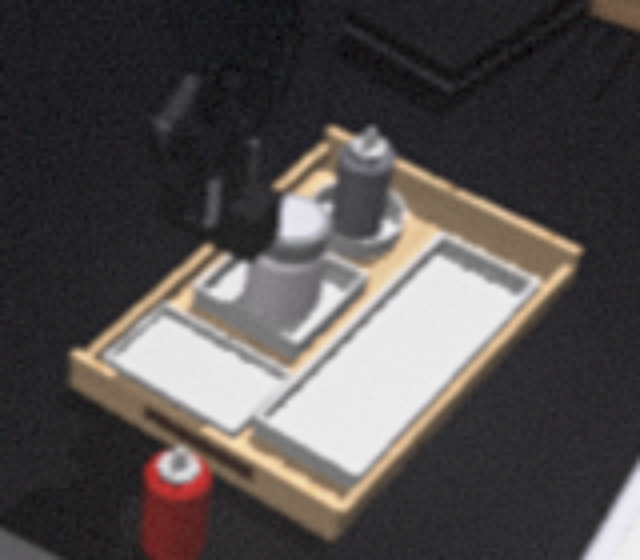

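The stone is held, with the dish (252,160) on its axis and the jar and bottle still upright. Correcting the yaw and lowering.

>>> move_arm:
  series:
    - {"ax": 0,"ay": 0.5,"az": -2.5,"tx": 1,"ty": -3,"tz": -20,"hand": -1}
    - {"ax": 0,"ay": 0,"az": 0,"tx": 0,"ty": 0,"tz": -30,"hand": -1}
    - {"ax": 0,"ay": 0,"az": 0,"tx": 0,"ty": 0,"tz": -25,"hand": -1}
    - {"ax": 0,"ay": 0,"az": 0,"tx": 0,"ty": 0,"tz": -12,"hand": -1}
    - {"ax": 0,"ay": 0,"az": 0,"tx": 0,"ty": 0,"tz": 0,"hand": -1}

```text
time_s: 18.25
tool_pos: [0.5139, 0.1134, 0.0607]
orientation: [0.002, 0.063, 0.998, 0.0]
force: [-1.5, 0.2, -1.4]
finger_gap: 0.0306
```

```bash
python3 -c "
from h import *
st()"
```

```text
t 18.25 pos [513.9 113.4  60.7] jaw deg 82.8 z [ 0.004  0.    -1.   ] F [-1.5  0.2 -1.4] gap 30.6 q [ 0.22  0.35 -0.31  0.9  -0.    0.34]
```

>>> move_arm:
  series:
    - {"ax": 0,"ay": 0.2,"az": 0.7,"tx": 1,"ty": 5,"tz": -10,"hand": -1}
    - {"ax": 0,"ay": 0,"az": 0,"tx": 0,"ty": 0,"tz": -8,"hand": -1}
    - {"ax": 0,"ay": 0,"az": 0,"tx": 0,"ty": 0,"tz": -5,"hand": -1}
    - {"ax": 0,"ay": 0,"az": 0,"tx": 0,"ty": 0,"tz": 0,"hand": -1}

```text
time_s: 18.58
tool_pos: [0.5156, 0.116, 0.0373]
orientation: [0.0, 0.059, 0.998, -0.0]
force: [0.0, -0.1, -1.6]
finger_gap: 0.0305
```

```bash
python3 -c "
from h import *
st()"
```

```text
t 18.58 pos [515.6 116.   37.3] jaw deg 83.2 z [ 0.001 -0.    -1.   ] F [ 0.  -0.1 -1.6] gap 30.5 q [ 0.22  0.38 -0.34  0.85 -0.    0.34]
```

>>> move_arm:
  series:
    - {"ax": 0,"ay": 0,"az": 0,"tx": 0,"ty": 3,"tz": -3,"hand": -1}
    - {"ax": 0,"ay": 0,"az": 0,"tx": 0,"ty": 0,"tz": -2,"hand": -1}
    - {"ax": 0,"ay": 0,"az": 0,"tx": 0,"ty": 0,"tz": -1.2,"hand": -1}

```text
time_s: 18.83
tool_pos: [0.5166, 0.1194, 0.0319]
orientation: [0.001, 0.059, 0.998, 0.0]
force: [0.4, -0.2, -2.0]
finger_gap: 0.0305
```

>>> move_arm:
  series:
    - {"ax": 0,"ay": 0,"az": 0,"tx": 0,"ty": 0,"tz": -1.2,"hand": -1}

```text
time_s: 18.92
tool_pos: [0.5169, 0.1196, 0.0309]
orientation: [0.002, 0.059, 0.998, 0.0]
force: [-0.1, 0.2, -2.4]
finger_gap: 0.0306
```

>>> move_arm:
  series:
    - {"ax": 0,"ay": 0,"az": 0,"tx": 0,"ty": 0,"tz": -1,"hand": -1}

```text
time_s: 19.0
tool_pos: [0.517, 0.1198, 0.03]
orientation: [0.002, 0.059, 0.998, 0.0]
force: [-0.9, 0.7, -2.0]
finger_gap: 0.0306
```

>>> move_arm:
  series:
    - {"ax": 0,"ay": 0,"az": 0,"tx": 0,"ty": 0,"tz": -1,"hand": -1}

```text
time_s: 19.08
tool_pos: [0.5172, 0.1199, 0.0291]
orientation: [0.002, 0.059, 0.998, 0.0]
force: [-0.5, 0.1, -1.6]
finger_gap: 0.0307
```

>>> move_arm:
  series:
    - {"ax": 0,"ay": 0,"az": 0,"tx": 0,"ty": 0,"tz": -0.8,"hand": -1}

```text
time_s: 19.17
tool_pos: [0.5173, 0.1199, 0.0288]
orientation: [0.002, 0.059, 0.998, 0.0]
force: [-4.4, -2.3, 14.0]
finger_gap: 0.0309
```

>>> move_arm:
  series:
    - {"ax": 0,"ay": 0,"az": 0,"tx": 0,"ty": 0,"tz": 0.3,"hand": -1}
    - {"ax": 0,"ay": 0,"az": 0,"tx": 0,"ty": 0,"tz": 0,"hand": -0.2}
    - {"ax": 0,"ay": 0,"az": 0,"tx": 0,"ty": 0,"tz": 0,"hand": 0.2}
    - {"ax": 0,"ay": 0,"az": 0,"tx": 0,"ty": 0,"tz": 0,"hand": 0.2}
    - {"ax": 0,"ay": 0,"az": 0,"tx": 0,"ty": 0,"tz": 0,"hand": 0.2}
    - {"ax": 0,"ay": 0,"az": 0,"tx": 0,"ty": 0,"tz": 15,"hand": 0.2}
    - {"ax": 0,"ay": 0,"az": 0,"tx": 0,"ty": 0,"tz": 30,"hand": 0.2}
    - {"ax": 0,"ay": 0,"az": 0,"tx": 0,"ty": 0,"tz": 40,"hand": 0.2}
    - {"ax": 0,"ay": 0,"az": 0,"tx": 0,"ty": 0,"tz": 40,"hand": 0.2}

```text
time_s: 19.92
tool_pos: [0.5118, 0.1186, 0.1506]
orientation: [-0.004, 0.059, 0.998, -0.002]
force: [2.4, 0.7, 0.2]
finger_gap: 0.0515
```

```bash
python3 -c "
from h import *
st()
p,d=snapshot('wrist');cv2.imwrite('pics/w7.png',p)
p,d=snapshot('scene');cv2.imwrite('pics/s5.png',cv2.resize(p[90:230,230:390],None,fx=4,fy=4))"
```

```text
t 19.92 pos [511.8 118.6 150.6] jaw deg 83.3 z [-0.009 -0.003 -1.   ] F [2.4 0.7 0.2] gap 51.5 q [ 0.23  0.29 -0.16  1.13 -0.    0.35]
```

View pics/s5.png

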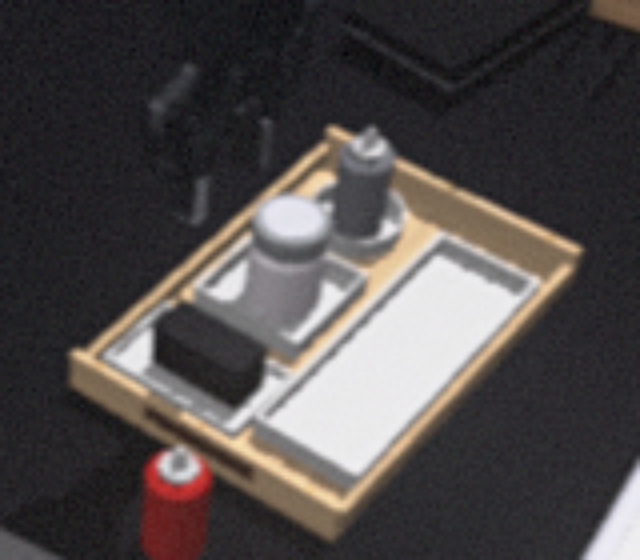

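View pics/w7.png

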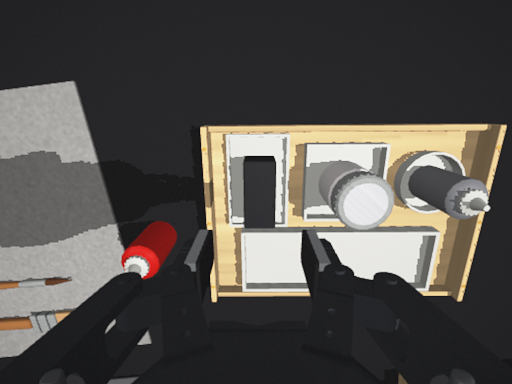

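The stone lies flat in the dish (260,190) and the others are upright. Now the brush.

>>> move_arm:
  series:
    - {"ax": 0.2,"ay": -0.5,"az": -7,"tx": 14,"ty": -32,"tz": 10,"hand": 0.2}
    - {"ax": 0,"ay": 0,"az": -7,"tx": 16,"ty": -34,"tz": 5,"hand": 0.2}
    - {"ax": 0,"ay": 0,"az": -7,"tx": 16,"ty": -34,"tz": 0,"hand": 0.2}
    - {"ax": 0,"ay": 0,"az": -7,"tx": 16,"ty": -34,"tz": 0,"hand": 0.2}
    - {"ax": 0,"ay": 0,"az": -7,"tx": 16,"ty": -34,"tz": 0,"hand": 0.2}
    - {"ax": 0,"ay": 0,"az": -7,"tx": 16,"ty": -34,"tz": 0,"hand": 0.2}
    - {"ax": 0,"ay": 0,"az": -7,"tx": 16,"ty": -34,"tz": 0,"hand": 0.2}
    - {"ax": 0,"ay": 0,"az": -7,"tx": 16,"ty": -34,"tz": 0,"hand": 0.2}
    - {"ax": 0,"ay": 0,"az": -7,"tx": 14,"ty": -28,"tz": 0,"hand": 0.2}
    - {"ax": 0,"ay": 0,"az": -7,"tx": 10,"ty": -18,"tz": 0,"hand": 0.2}

```text
time_s: 20.85
tool_pos: [0.67, -0.2073, 0.1736]
orientation: [0.01, 0.63, 0.777, -0.001]
force: [-0.1, 1.1, -0.2]
finger_gap: 0.0511
```

```bash
python3 -c "
from h import *
st()"
```

```text
t 20.85 pos [ 670.  -207.3  173.6] jaw deg 11.9 z [ 0.015 -0.014 -1.   ] F [-0.1  1.1 -0.2] gap 51.1 q [-0.3   0.55  0.33  1.33 -0.01  1.07]
```

>>> move_arm:
  series:
    - {"ax": 0.8,"ay": 0.8,"az": -7,"tx": 0,"ty": -10,"tz": 0,"hand": 0.2}
    - {"ax": 0,"ay": 0,"az": -7,"tx": 0,"ty": 0,"tz": 0,"hand": 0.2}
    - {"ax": 0,"ay": 0,"az": 0,"tx": 0,"ty": 0,"tz": 0,"hand": 0.2}

```text
time_s: 21.1
tool_pos: [0.6714, -0.2241, 0.1703]
orientation: [-0.0, 0.724, 0.69, -0.001]
force: [-0.1, 0.2, 0.3]
finger_gap: 0.0515
```

```bash
python3 -c "
from h import *
np.set_printoptions(precision=4,suppress=True)
st()
p,d=snapshot('wrist');cv2.imwrite('pics/w8.png',p)
c=calibration('wrist')
for r in trace('wrist','flat_brush_mid')[:2]:
    P=pts(c,r['region'],d); print(r['conf'],cv2.minAreaRect((P[:,:2]*1000).astype(np.float32)))
    for a in np.arange(-.32,-.12,.02):
        S=P[abs(P[:,1]-a)<.01]
        if len(S)>5: print(round(a,2),len(S),S[:,0].min().round(4),S[:,0].max().round(4),np.median(S[:,2]).round(4))
"
```

```text
t 21.1 pos [ 671.4 -224.1  170.3] jaw deg -2.8 z [-0.002 -0.001 -1.   ] F [-0.1  0.2  0.3] gap 51.5 q [-0.32  0.58  0.38  1.37 -0.    1.3 ]
0.59 ((665.2804565429688, -216.2039794921875), (186.17140197753906, 26.91510772705078), 86.54874420166016)
-0.3 159 0.657 0.6711 0.0134
-0.28 180 0.6575 0.6719 0.0133
-0.26 183 0.6585 0.6724 0.0134
-0.24 172 0.6596 0.6734 0.0134
-0.22 212 0.6602 0.6754 0.0134
-0.2 288 0.6541 0.6794 0.0126
-0.18 414 0.6543 0.6813 0.0126
-0.16 439 0.6556 0.6818 0.0121
-0.14 505 0.656 0.6837 0.0122
```

View pics/w8.png

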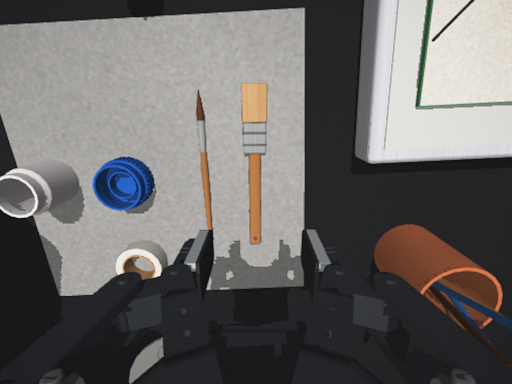

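>>> move_arm:
  series:
    - {"ax": 0,"ay": 0,"az": 0,"tx": -1,"ty": 3,"tz": -25,"hand": 0.2}
    - {"ax": 0,"ay": 0,"az": 0,"tx": 0,"ty": 0,"tz": -35,"hand": 0.2}
    - {"ax": 0,"ay": 0,"az": 0,"tx": 0,"ty": 0,"tz": -30,"hand": 0.2}
    - {"ax": 0,"ay": 0,"az": 0,"tx": 0,"ty": 0,"tz": -15,"hand": 0.2}
    - {"ax": 0,"ay": 0,"az": 0,"tx": 0,"ty": 0,"tz": 0,"hand": 0.2}

```text
time_s: 21.62
tool_pos: [0.6705, -0.2166, 0.0652]
orientation: [0.003, 0.711, 0.703, 0.001]
force: [-0.3, 0.0, 0.7]
finger_gap: 0.0514
```

```bash
python3 -c "
from h import *
st()"
```

```text
t 21.62 pos [ 670.5 -216.6   65.2] jaw deg -0.7 z [ 0.005 -0.003 -1.   ] F [-0.3  0.   0.7] gap 51.4 q [-0.31  0.62  0.18  1.12 -0.    1.27]
```

>>> move_arm:
  series:
    - {"ax": 0.2,"ay": 0.3,"az": -1.8,"tx": 0,"ty": -1,"tz": -18,"hand": 0.2}
    - {"ax": 0,"ay": 0,"az": 0,"tx": 0,"ty": -1,"tz": -18,"hand": 0.2}
    - {"ax": 0,"ay": 0,"az": 0,"tx": 0,"ty": -1,"tz": -13,"hand": 0.2}
    - {"ax": 0,"ay": 0,"az": 0,"tx": 0,"ty": 0,"tz": -4,"hand": 0.2}
    - {"ax": 0,"ay": 0,"az": 0,"tx": 0,"ty": 0,"tz": 0,"hand": 0.2}

```text
time_s: 22.03
tool_pos: [0.6717, -0.2164, 0.0156]
orientation: [0.001, 0.716, 0.698, 0.001]
force: [-0.3, -0.5, -0.0]
finger_gap: 0.0511
```

```bash
python3 -c "
from h import *
st()"
```

```text
t 22.03 pos [ 671.7 -216.4   15.6] jaw deg -1.5 z [ 0.003 -0.    -1.   ] F [-0.3 -0.5 -0. ] gap 51.1 q [-0.31  0.66  0.12  1.02  0.    1.28]
```

>>> move_arm:
  series:
    - {"ax": 0,"ay": 0,"az": -1,"tx": -1,"ty": -1,"tz": -3,"hand": -0.2}
    - {"ax": 0,"ay": 0,"az": 0,"tx": 0,"ty": 0,"tz": -3,"hand": -0.3}
    - {"ax": 0,"ay": 0,"az": 0,"tx": 0,"ty": 0,"tz": -2,"hand": -0.35}
    - {"ax": 0,"ay": 0,"az": 0,"tx": 0,"ty": 0,"tz": 0,"hand": -0.35}

```text
time_s: 22.37
tool_pos: [0.6728, -0.2171, 0.0117]
orientation: [0.004, 0.721, 0.693, 0.002]
force: [-0.5, 0.7, -0.4]
finger_gap: 0.028
```

```bash
python3 -c "
from h import *
st()
p,d=snapshot('wrist');cv2.imwrite('pics/w9.png',p)"
```

```text
t 22.37 pos [ 672.8 -217.1   11.7] jaw deg -2.3 z [ 0.008 -0.002 -1.   ] F [-0.5  0.7 -0.4] gap 28.0 q [-0.31  0.67  0.11  1.01  0.    1.3 ]
```

View pics/w9.png

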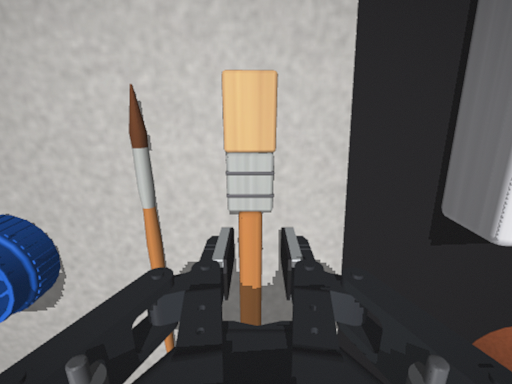

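The wrist view shows the handle (250,260) between the pads (226 and 290), about 3 mm to the left of centre. Shifting, then gripping.

>>> move_arm:
  series:
    - {"ax": 0,"ay": 0.4,"az": 0,"tx": -3,"ty": 0,"tz": -5,"hand": -0.35}
    - {"ax": 0,"ay": 0,"az": 0,"tx": 0,"ty": 0,"tz": -1,"hand": -0.35}
    - {"ax": 0,"ay": 0,"az": 0,"tx": 0,"ty": 0,"tz": 0,"hand": -1}
    - {"ax": 0,"ay": 0,"az": 0,"tx": 0,"ty": 0,"tz": 0,"hand": -1}
    - {"ax": 0,"ay": 0,"az": 0,"tx": 0,"ty": 0,"tz": 0,"hand": -1}
    - {"ax": 0,"ay": 0,"az": 0,"tx": 0,"ty": 0,"tz": 0,"hand": -1}
    - {"ax": 0,"ay": 0,"az": 0,"tx": 0,"ty": 0,"tz": 0,"hand": -1}

```text
time_s: 23.0
tool_pos: [0.6703, -0.2176, 0.0067]
orientation: [0.002, 0.721, 0.693, 0.0]
force: [-0.0, 0.0, 0.2]
finger_gap: 0.0116
```

```bash
python3 -c "
from h import *
st()"
```

```text
t 23.0 pos [ 670.3 -217.6    6.7] jaw deg -2.3 z [ 0.003 -0.003 -1.   ] F [-0.   0.   0.2] gap 11.6 q [-0.31  0.67  0.1   1.   -0.    1.3 ]
```

>>> move_arm:
  series:
    - {"ax": 0,"ay": 0.1,"az": 0,"tx": 0,"ty": 0,"tz": 8,"hand": -1}
    - {"ax": 0,"ay": 0,"az": 0,"tx": 0,"ty": 0,"tz": 15,"hand": -1}
    - {"ax": 0,"ay": 0,"az": 0,"tx": 0,"ty": 0,"tz": 25,"hand": -1}
    - {"ax": 0,"ay": 0,"az": 0,"tx": 0,"ty": 0,"tz": 30,"hand": -1}
    - {"ax": 0,"ay": 0,"az": 0,"tx": 0,"ty": 0,"tz": 20,"hand": -1}
    - {"ax": 0,"ay": 0,"az": 0,"tx": 0,"ty": 0,"tz": 0,"hand": -1}

```text
time_s: 23.5
tool_pos: [0.6677, -0.2168, 0.1084]
orientation: [-0.001, 0.721, 0.693, -0.002]
force: [0.6, -0.4, -0.1]
finger_gap: 0.0119
```

```bash
python3 -c "
from h import *
st()
p,d=snapshot('wrist');cv2.imwrite('pics/w10.png',p)
p,d=snapshot('scene');cv2.imwrite('pics/s6.png',p)"
```

```text
t 23.5 pos [ 667.7 -216.8  108.4] jaw deg -2.3 z [-0.005 -0.001 -1.   ] F [ 0.6 -0.4 -0.1] gap 11.9 q [-0.31  0.6   0.25  1.22 -0.    1.3 ]
```

View pics/w10.png

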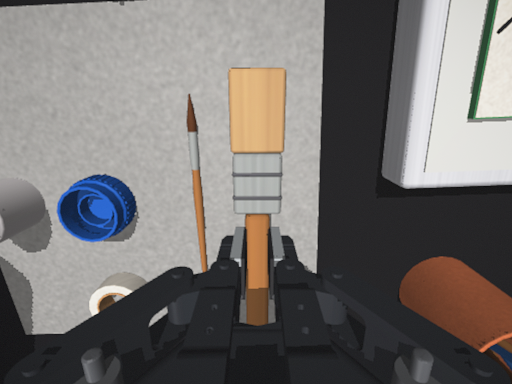

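View pics/s6.png

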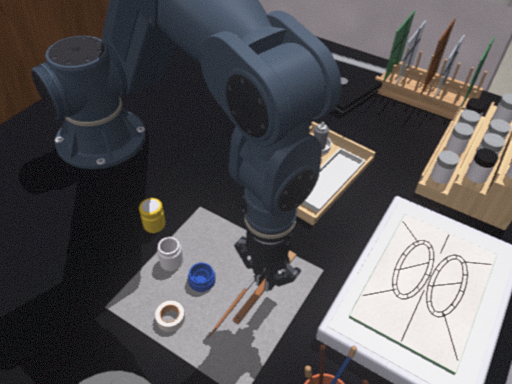

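The brush is held level in the jaws (258,250). Carrying it to the trough.

>>> move_arm:
  series:
    - {"ax": 0,"ay": -0.3,"az": -0.5,"tx": -2,"ty": 15,"tz": 15,"hand": -1}
    - {"ax": 0,"ay": 0,"az": -0.5,"tx": -3,"ty": 28,"tz": 10,"hand": -1}
    - {"ax": 0,"ay": 0,"az": -0.5,"tx": -4,"ty": 34,"tz": 0,"hand": -1}
    - {"ax": 0,"ay": 0,"az": -0.5,"tx": -4,"ty": 34,"tz": 0,"hand": -1}
    - {"ax": 0,"ay": 0,"az": -0.5,"tx": -4,"ty": 34,"tz": 0,"hand": -1}
    - {"ax": 0,"ay": 0,"az": -0.5,"tx": -4,"ty": 34,"tz": 0,"hand": -1}
    - {"ax": 0,"ay": 0,"az": -0.5,"tx": -4,"ty": 34,"tz": 0,"hand": -1}
    - {"ax": 0,"ay": 0,"az": -0.5,"tx": -4,"ty": 34,"tz": 0,"hand": -1}
    - {"ax": 0,"ay": 0,"az": 0,"tx": -4,"ty": 34,"tz": 0,"hand": -1}
    - {"ax": 0,"ay": 0,"az": 0,"tx": -4,"ty": 34,"tz": 0,"hand": -1}

```text
time_s: 24.43
tool_pos: [0.6192, 0.1032, 0.1154]
orientation: [-0.008, 0.75, 0.661, -0.008]
force: [0.1, 0.4, 0.3]
finger_gap: 0.0122
```

```bash
python3 -c "
from h import *
st()"
```

```text
t 24.43 pos [619.2 103.2 115.4] jaw deg -7.2 z [-0.023  0.    -1.   ] F [0.1 0.4 0.3] gap 12.2 q [0.16 0.48 0.06 1.17 0.   1.86]
```

>>> move_arm:
  series:
    - {"ax": 0,"ay": -1.2,"az": 0.6,"tx": 0,"ty": 32,"tz": 0,"hand": -1}
    - {"ax": 0,"ay": 0,"az": 0,"tx": 0,"ty": 28,"tz": 0,"hand": -1}
    - {"ax": 0,"ay": 0,"az": 0,"tx": 1,"ty": 20,"tz": -5,"hand": -1}
    - {"ax": 0,"ay": 0,"az": 0,"tx": 0,"ty": 8,"tz": -10,"hand": -1}
    - {"ax": 0,"ay": 0,"az": 0,"tx": 0,"ty": 0,"tz": 0,"hand": -1}
    - {"ax": 0,"ay": 0,"az": 0,"tx": 0,"ty": 0,"tz": 0,"hand": -1}

```text
time_s: 24.93
tool_pos: [0.613, 0.2015, 0.0909]
orientation: [-0.004, 0.744, 0.668, -0.006]
force: [-0.2, 0.6, -0.1]
finger_gap: 0.0114
```

```bash
python3 -c "
from h import *
st()
p,d=snapshot('wrist');cv2.imwrite('pics/w11.png',p)
p,d=snapshot('scene');cv2.imwrite('pics/s7.png',cv2.resize(p[80:230,230:390],None,fx=4,fy=4))
"
```

```text
t 24.93 pos [613.  201.5  90.9] jaw deg -6.1 z [-0.014 -0.002 -1.   ] F [-0.2  0.6 -0.1] gap 11.4 q [0.32 0.52 0.06 1.12 0.   1.99]
```

View pics/w11.png

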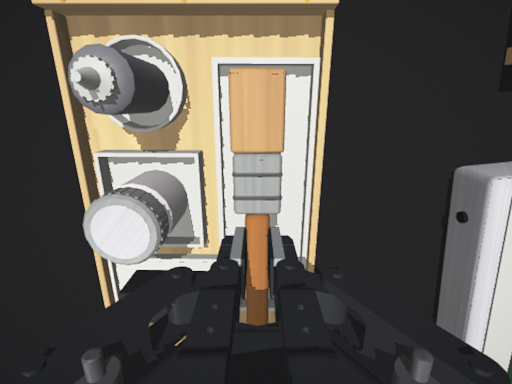

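View pics/s7.png

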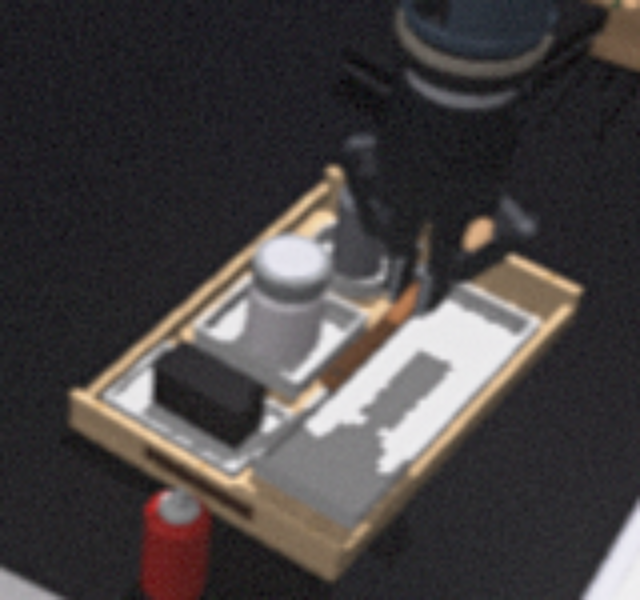

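>>> move_arm:
  series:
    - {"ax": 0.1,"ay": -0.8,"az": -0.3,"tx": 7,"ty": 0,"tz": -10,"hand": -1}
    - {"ax": 0,"ay": 0,"az": 0,"tx": 0,"ty": 0,"tz": -18,"hand": -1}
    - {"ax": 0,"ay": 0,"az": 0,"tx": 0,"ty": 0,"tz": -15,"hand": -1}
    - {"ax": 0,"ay": 0,"az": 0,"tx": 0,"ty": 0,"tz": -8,"hand": -1}
    - {"ax": 0,"ay": 0,"az": 0,"tx": 0,"ty": 0,"tz": 0,"hand": -1}

```text
time_s: 25.45
tool_pos: [0.6228, 0.1932, 0.0407]
orientation: [0.002, 0.749, 0.663, 0.001]
force: [-0.0, 0.3, 0.0]
finger_gap: 0.0118
```

```bash
python3 -c "
from h import *
st()"
```

```text
t 25.45 pos [622.8 193.2  40.7] jaw deg -7.0 z [ 0.004 -0.001 -1.   ] F [-0.   0.3  0. ] gap 11.8 q [ 0.3   0.56 -0.01  0.99 -0.    1.99]
```

>>> move_arm:
  series:
    - {"ax": 0,"ay": 0.2,"az": 0.4,"tx": -2,"ty": 6,"tz": -9,"hand": -1}
    - {"ax": 0,"ay": 0,"az": 0,"tx": 0,"ty": 0,"tz": -7,"hand": -1}
    - {"ax": 0,"ay": 0,"az": 0,"tx": 0,"ty": 0,"tz": -4,"hand": -1}
    - {"ax": 0,"ay": 0,"az": 0,"tx": 0,"ty": 0,"tz": 0,"hand": -1}

```text
time_s: 25.78
tool_pos: [0.6218, 0.1977, 0.0208]
orientation: [0.001, 0.747, 0.664, 0.001]
force: [-0.1, -0.3, -1.4]
finger_gap: 0.0119
```

```bash
python3 -c "
from h import *
st()"
```

```text
t 25.78 pos [621.8 197.7  20.8] jaw deg -6.7 z [ 0.002 -0.    -1.   ] F [-0.1 -0.3 -1.4] gap 11.9 q [ 0.31  0.58 -0.03  0.96 -0.    2.  ]
```

>>> move_arm:
  series:
    - {"ax": 0,"ay": 0,"az": 0,"tx": -1,"ty": 2,"tz": -3,"hand": -1}
    - {"ax": 0,"ay": 0,"az": 0,"tx": 0,"ty": 0,"tz": -2,"hand": -1}
    - {"ax": 0,"ay": 0,"az": 0,"tx": 0,"ty": 0,"tz": -1,"hand": -1}

```text
time_s: 26.03
tool_pos: [0.6213, 0.2003, 0.0151]
orientation: [0.001, 0.747, 0.664, 0.001]
force: [0.2, -0.5, 0.0]
finger_gap: 0.0116
```

>>> move_arm:
  series:
    - {"ax": 0,"ay": 0,"az": 0,"tx": 0,"ty": 0,"tz": -1,"hand": -1}

```text
time_s: 26.12
tool_pos: [0.6213, 0.2005, 0.0142]
orientation: [0.001, 0.747, 0.665, 0.001]
force: [0.7, 0.5, 0.0]
finger_gap: 0.0118
```

>>> move_arm:
  series:
    - {"ax": 0,"ay": 0,"az": 0,"tx": 0,"ty": 0,"tz": -0.8,"hand": -1}

```text
time_s: 26.2
tool_pos: [0.6214, 0.2007, 0.0135]
orientation: [0.001, 0.747, 0.665, 0.002]
force: [0.1, -0.2, 0.2]
finger_gap: 0.0121
```

>>> move_arm:
  series:
    - {"ax": 0,"ay": 0,"az": 0,"tx": 0,"ty": 0,"tz": -0.8,"hand": -1}

```text
time_s: 26.28
tool_pos: [0.6215, 0.2007, 0.0127]
orientation: [0.001, 0.747, 0.665, 0.002]
force: [0.1, -0.6, -0.1]
finger_gap: 0.0116
```

>>> move_arm:
  series:
    - {"ax": 0,"ay": 0,"az": 0,"tx": 0,"ty": 0,"tz": -0.7,"hand": -1}

```text
time_s: 26.37
tool_pos: [0.6215, 0.2008, 0.0126]
orientation: [0.001, 0.747, 0.665, 0.002]
force: [-3.8, -1.4, 11.3]
finger_gap: 0.012
```

Contact with the trough floor. Opening a little so the fingers clear the trough walls, then rising.

>>> move_arm:
  series:
    - {"ax": 0,"ay": 0,"az": 0,"tx": 0,"ty": 0,"tz": 0.2,"hand": -0.6}
    - {"ax": 0,"ay": 0,"az": 0,"tx": 0,"ty": 0,"tz": 0,"hand": -0.4}
    - {"ax": 0,"ay": 0,"az": 0,"tx": 0,"ty": 0,"tz": 0,"hand": -0.4}
    - {"ax": 0,"ay": 0,"az": 0,"tx": 0,"ty": 0,"tz": 0,"hand": -0.4}
    - {"ax": 0,"ay": 0,"az": 0,"tx": 0,"ty": 0,"tz": 10,"hand": -0.4}
    - {"ax": 0,"ay": 0,"az": 0,"tx": 0,"ty": 0,"tz": 25,"hand": -0.4}
    - {"ax": 0,"ay": 0,"az": 0,"tx": 0,"ty": 0,"tz": 40,"hand": -0.4}
    - {"ax": 0,"ay": 0,"az": 0,"tx": 0,"ty": 0,"tz": 40,"hand": -0.4}
    - {"ax": 0,"ay": 0,"az": 0,"tx": 0,"ty": 0,"tz": 40,"hand": -0.4}
    - {"ax": 0,"ay": 0,"az": 0,"tx": 0,"ty": 0,"tz": 40,"hand": -0.4}

```text
time_s: 27.2
tool_pos: [0.6142, 0.1983, 0.208]
orientation: [-0.002, 0.747, 0.665, -0.006]
force: [1.4, 0.4, -0.1]
finger_gap: 0.0255
```

>>> move_arm:
  series:
    - {"ax": 0,"ay": 0,"az": 0,"tx": -20,"ty": 35,"tz": 15,"hand": -0.4}
    - {"ax": 0,"ay": 0,"az": 0,"tx": -25,"ty": 35,"tz": 0,"hand": -0.4}
    - {"ax": 0,"ay": 0,"az": 0,"tx": -25,"ty": 35,"tz": 0,"hand": -0.4}
    - {"ax": 0,"ay": 0,"az": 0,"tx": -25,"ty": 35,"tz": 0,"hand": -0.4}
    - {"ax": 0,"ay": 0,"az": 0,"tx": -25,"ty": 35,"tz": 0,"hand": -0.4}
    - {"ax": 0,"ay": 0,"az": 0,"tx": -25,"ty": 35,"tz": 0,"hand": -0.4}
    - {"ax": 0,"ay": 0,"az": 0,"tx": -25,"ty": 35,"tz": 0,"hand": -0.4}
    - {"ax": 0,"ay": 0,"az": 0,"tx": -20,"ty": 30,"tz": 0,"hand": -0.4}
    - {"ax": 0,"ay": 0,"az": 0,"tx": 0,"ty": 0,"tz": 0,"hand": -0.4}
    - {"ax": 0,"ay": 0,"az": 0,"tx": 0,"ty": 0,"tz": 0,"hand": -0.4}

```text
time_s: 28.03
tool_pos: [0.4261, 0.4722, 0.2448]
orientation: [0.001, 0.749, 0.662, 0.008]
force: [0.5, -0.3, 0.1]
finger_gap: 0.0255
```

```bash
python3 -c "
from h import *
np.set_printoptions(precision=4,suppress=True)
st()
for cam in('top','scene'):
    p,d=snapshot(cam);c=calibration(cam);cv2.imwrite(f'pics/{cam}_end.png',p)
    for q in['jar_mid','bottle_mid','stone_mid','flat_brush_mid']:
        for r in trace(cam,q)[:2]:
            P=pts(c,r['region'],d)
            if len(P)<5: continue
            zt=np.percentile(P[:,2],95);T=P[P[:,2]>zt-.006]
            print(cam,q,round(r['conf'],2),'n',len(P),'zt',zt.round(4),T.mean(0),cv2.minAreaRect((T[:,:2]*1000).astype(np.float32)))
"
```

```text
t 28.03 pos [426.1 472.2 244.8] jaw deg -7.0 z [ 0.012  0.009 -1.   ] F [ 0.5 -0.3  0.1] gap 25.5 q [ 0.84  0.42  0.29  1.42 -0.    2.53]
top jar_mid 0.83 n 596 zt 0.072 [ 0.3307 -0.1593  0.0698] ((330.8009338378906, -159.669921875), (49.1886100769043, 48.312015533447266), 43.82793426513672)
top jar_mid 0.8 n 614 zt 0.0815 [0.5259 0.2094 0.0791] ((525.4581909179688, 209.0606689453125), (48.387596130371094, 48.03793716430664), 89.02739715576172)
top bottle_mid 0.68 n 370 zt 0.0845 [0.5347 0.2999 0.0831] ((535.4498291015625, 301.1771240234375), (21.417695999145508, 23.08196449279785), 88.2603988647461)
top bottle_mid 0.54 n 278 zt 0.0777 [ 0.5679 -0.0046  0.0757] ((567.6072387695312, -4.038134574890137), (18.765914916992188, 19.020252227783203), 88.9477767944336)
top stone_mid 0.88 n 522 zt 0.0476 [0.5197 0.1191 0.0448] ((519.5999145507812, 119.6470718383789), (31.80887794494629, 69.84899139404297), 82.94805145263672)
top stone_mid 0.64 n 381 zt 0.0843 [0.5348 0.3    0.083 ] ((535.4498291015625, 301.1771240234375), (21.417695999145508, 23.08196449279785), 88.2603988647461)
top flat_bru
[... 592 characters left out ...]
806152344, 23.48090362548828), 3.897204875946045)
scene bottle_mid 0.55 n 317 zt 0.0827 [0.5394 0.2982 0.0822] ((537.58056640625, 300.1043395996094), (19.934574127197266, 20.130836486816406), 84.10183715820312)
scene stone_mid 0.8 n 528 zt 0.0467 [0.5229 0.1191 0.0441] ((522.127685546875, 119.67694091796875), (34.75332260131836, 69.98451232910156), 84.81426239013672)
scene flat_brush_mid 0.8 n 361 zt 0.0219 [0.6269 0.2108 0.0189] ((624.0805053710938, 198.54791259765625), (187.79283142089844, 25.51690101623535), 83.14844512939453)
scene flat_brush_mid 0.18 n 344 zt 0.0825 [0.5394 0.2982 0.0822] ((537.58056640625, 300.1043395996094), (19.934574127197266, 20.130836486816406), 84.10183715820312)
```

View pics/top_end.png

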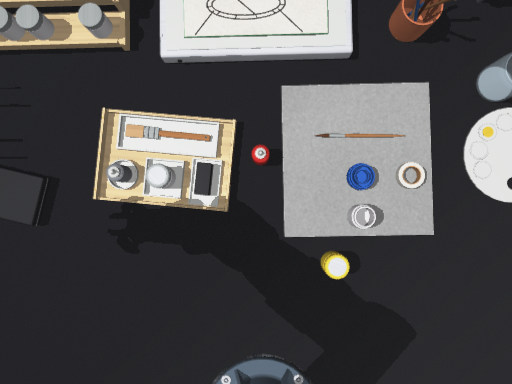

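View pics/scene_end.png

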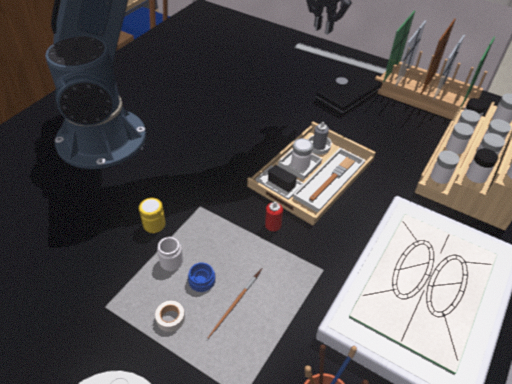

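The top picture shows the bottle (121,174) in the cup, the jar (160,175) in the bin, the stone (206,179) in the dish and the brush (170,133) in the trough. Measured top heights (79, 45 and 20 mm) fit the jar, stone and brush resting on their floors. The open jar (363,216), round brush (360,136), red bottle and yellow jar have not moved. Handing in.

```bash
python3 -c "
from h import *
print(env.sign_off())"
```

```text
the job is handed in; nothing more can be done
None
```

The kit is packed and handed in at about 29 s of the 112 s allowed. I placed the pieces in the order asked: jar in the square bin, bottle in the round cup, stone in the oblong dish, brush in the trough. Each was lowered until the wrist force showed contact with the floor (11 to 20 N), then released.

**Position:** the last pictures show all four pieces inside their containers. They are 2 to 5 mm off centre, and the stone and brush line up with theirs to within about 2°.

**Resting on the floor:** top heights are 79 mm for the jar, 45 mm for the stone and 20 mm for the brush, which fits each resting flat. The bottle's measured top was about 84 mm, where 93 mm would be expected. The thin nozzle tip also read low on the board before I moved it, so I relied on the contact force and the pictures, where it stands upright.

**Left alone:** the open jar, round brush, red bottle, yellow jar, tape roll and blue pot look unmoved in the top and scene pictures. The arm was clear of everything at hand-in.

**Disagreement:** the cameras differed by 2 to 5 mm on some positions, within the room in each container. No check failed.

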